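# Charge the kiln-post feed box

### The arm

A 7-joint arm with a two-finger parallel gripper is mounted at the origin on a cart in front of the work surface, level with it; the furniture and walls round the work are solid. World frame = base frame: x ahead of the robot, y to its left, z up, the work surface at z = 0. Lengths are in m, angles in rad, forces in N, time in s.
With the tool pointing down it reaches from about 0.4 to 0.85 m from the base axis. Payload 4.5 kg.
Tool frame: the origin (TCP) lies on the mounting face of the last link; the fingertips stand 166 mm ahead of it and the grasp point (between the pads) lies 147 mm ahead of it (env.grasp_offset is the distance from the TCP to the grasp point, in m); z points along the fingers, y is the line along which they close (so a half turn about z gives the same grasp; the last joint's range is limited). The gripper opens to 88 mm and grips with 3 to 60 N. Pads are 18 mm wide; open, the fingers measure 123 mm over their backs; the gripper's body (75 mm by 187 mm) begins 45 mm behind the grasp point.
Start: joints at [-1.242, 0.689, -0.195, 1.565, 0.157, 0.902, -0.215], TCP at [0.182, 0.598, 0.405] pointing down, gripper open.
Joint ranges: [-3.01, 3.01], [-0.46, 2.08], [-1.47, 1.51], [0.13, 2.56], [-1, 4.14], [0.04, 2.09], [-2.66, 2.66]. Speed limits (rad/s): [2.57, 2.57, 3.14, 3.14, 3.14, 3.14, 3.14].

### API

Orientations are given as a unit quaternion [x, y, z, w].
In Python, from plant import env gives the robot as it stands.
- The arm moves only by the tool send_rows, never from a script. Its argument "series" is a list of rows, each an object with "twist": the turn, a rotation vector about the world's x, y, z in degrees, a list of three; "dp": the shift along the world's x, y, z in cm, a list of three; "grip": the finger opening in cm, from 0 to 8.81. In form: [{"twist": [wx, wy, wz], "dp": [x, y, z], "grip": grip}, ...]. A call has 1 to 20 rows; each row shifts and turns the commanded pose from where the row before left it; what a row does not reach is not made up. A row lasts 1/8 s, in which the tool goes at most 62.5 mm and 10.7 degrees, less where a joint would pass 70% of its speed; a pose out of reach is approached as far as the arm can. A call is refused whole if a number of a shift passes 6.25 or a number of a turn 10.7, either way. A call with a gripper value outside its range is refused whole. The fingers move at their own pace and stop on an object; "squeeze" is the grip in N (left out, the last holds). Time passes only in rows, so rows that do not move let the fingers close. It gives the time, the measured TCP pose, the force, the opening and the grip force at its end, in the units of the state.
- env.get_obs(): the state, without advancing time (a new reading comes with each control period).
- env.camera(name): name is "scene" or "side" or "wrist"; returns (picture, depth): 420x560x3 uint8, red, green, blue; 420x560 float32, m along the optical axis (not along the pixel's ray), 0 where there is no reading.
- env.camera_info(name): a dict with "vfov" (degrees; the focal length in pixels is half the picture's height over the tangent of half this angle, whatever the lens; pixels are square), "cx", "cy" (the principal point, pixels), "k1" (the pictures are not rectified: a ray, as slopes to the right and down, at radius r is drawn at 1 + k1 r^2 times it, then the intrinsics apply), "world_from_camera" (4x4, takes a point from camera to world coordinates). Camera axes: x right, y up, looking along -z (the intrinsics and any distortion apply to the point x, -y, -z); pixel columns grow to the right and rows downward; lengths in m; the calibration is good to about 2 mm. A picture is of the moment at which its call begins: read the wrist's pose just before it. camera_info takes no time and is no camera call; for the wrist camera it gives the pose at the moment of the call.
- env.hand_in(): hands the job in; it is judged then, once.
The state is a dict: "t": time; "joints": joint angles; "dq": joint speeds; "effort": joint torques, N m; "tool_pos": TCP position; "tcp_rot": TCP orientation; "ft_force": force on the tool from outside, world axes, zero at the start; "torque": the same for the moment, N m; "gripper_width": opening from 0.0 (shut) to 1.0 (fully open); "grip_force": force on a finger pad.
Only numpy, scipy, OpenCV 4.12 (cv2) and the standard library are available. Lean on these libraries where they do the work, as an engineer would, in place of code of your own. Each camera call takes 0.05 s, during which the arm holds its last target. There are 200 camera calls.

### The job

Get the green feed box ready and charge it: before anything goes in, slide its front gate shut by the red knob until the spring catch clicks in behind it, and swing the lid back by its yellow bar past its balance point so that it stays open on its own. Then put every clay kiln post lying about on the worktop into the box, the long ones (101 mm) in the left bay and the short ones (76 mm) in the right bay as the robot sees it, and swing the lid fully shut again with the gate still caught. Leave the crucible and the amber glass puck behind the box where they are.

Things in the scene. Friction and masses are not known exactly. Their poses are not given: they have to be found in the camera images.
- feed_box: green steel box, 142 (x) x 252 (y) x 92 mm high, fixed on a 20 mm plinth; walls 6 mm; origin: centre of the box underside, 20 mm above the worktop; x to the back (away from the robot), y to the robot's left. A 60 mm high divider along x makes two bays, each 130 (x) x 117 mm (y) inside, 80 mm deep, floor 12 mm above the origin. The gate covers an opening in the middle of the front wall
- bay_left (a point): centre of the inner floor of the left (+y) bay, for long posts; axes as the box
- bay_right (a point): centre of the inner floor of the right (-y) bay, for short posts; axes as the box
- gate (a joint): how far the gate (steel plate 120 x 63 mm on the front of the box) has slid to the right (box -y), in m: starts 0 to 0.02 (open, at the left); the catch drops in behind it at 0.084, end stop 0.087. Friction about 4 N, up to about 7 N over the last 20 mm while it pushes the catch aside
- gate_knob (a point): on the axis of the gate's red upright round knob, 18 mm in diameter, 22 mm under its top; the knob stands 30 to 87 mm above the box underside, 44 mm in front of the gate, free on all sides but for a round stub (12 mm thick, 45 mm above the box underside) joining its back to the gate. Axes as the box; moves with the gate
- catch (a joint): how far the catch's brass roller is pushed out, in m: about 0.005 while the gate's ramp passes under it; back under 0.001 with the gate at 0.084 or more means caught. Its dark housing stands before the gate at the right (box x -0.106 to -0.120, y -0.028 to -0.050, z up to 0.082); it need not be touched
- lid (a joint): lid angle in rad: 0 closed (level), 1.57 upright, 1.95 resting on its rear stop. Below about 1.5 it falls shut by its own weight, above about 1.57 it falls open and rests on the stop. Mass 0.32 kg, hinge lightly damped
- lid_handle (a point): centre of the yellow round bar handle, 14 mm thick, 108 mm free length, parallel to the hinge (box y); 132 mm from the hinge along the lid and 43 mm above the lid's underside (lid 5 mm thick, free edge 151 mm from the hinge). The bar can turn between fingers that hold it from above, so the tool may point down all the way. Moves with the lid
- lid_hinge (a point): middle of the lid's hinge axis, on the far top rim of the box, 94 mm above the box underside; fixed to the box, axes as the box; the axis runs along y
- long_post_1: long clay kiln post, a plain rough square bar 33 x 101 x 34 mm, about 0.18 kg, lying on the worktop; origin: centre of its underside as it lies; y runs along its length, z up. May be absent (None).
- long_post_2: long clay kiln post, a plain rough square bar 33 x 101 x 34 mm, about 0.18 kg, lying on the worktop; origin: centre of its underside as it lies; y runs along its length, z up. May be absent (None).
- short_post_1: short clay kiln post, a plain rough square bar 34 x 34 x 76 mm, about 0.14 kg, standing upright on the worktop at the start; origin: centre of its lower end; z runs along its length to the upper end. May be absent (None).
- short_post_2: short clay kiln post, a plain rough square bar 34 x 34 x 76 mm, about 0.14 kg, standing upright on the worktop at the start; origin: centre of its lower end; z runs along its length to the upper end. May be absent (None).
- short_post_3: short clay kiln post, a plain rough square bar 34 x 34 x 76 mm, about 0.14 kg, standing upright on the worktop at the start; origin: centre of its lower end; z runs along its length to the upper end. May be absent (None).
- crucible: small clay crucible, 61 mm across, 60 mm high, behind the box; bystander; origin: centre of its underside
- amber_puck: amber glass puck, 57 mm across, 20 mm high, behind the box; bystander; origin: centre of its underside
Mind the look-alikes: they are no part of the job. What is shaped like the long_post_2 but pink is not meant. What is shaped like the short_post_1 but turquoise is not meant.

How it is judged:
By the outcome, as a careful person would: the job done as asked, in the order asked, and still so for the second after the job is handed in, with the robot touching nothing.
Of long_post_1, long_post_2, short_post_1, short_post_2, short_post_3 only 3 to 5 are there at a start; the rules pass over those that are not, and their reading is None.
At some moment in a run one of long_post_1, long_post_2 may be knocked a few centimetres aside while the robot is not near it.
Once in a run the grip may slacken for a moment while it holds something.
It also fails if it takes over 210 s, if anything falls off the work surface, if the arm or the gripper's body presses on something with over 40 N, if the wrist force passes 120 N, or if a joint passes its speed limit or range.

## Working session

There is one attempt and no reset: what is moved stays moved. The work goes in short steps, Python scripts to look and compute and a tool call to move; the robot and the scene stay as the last step left them, time stands still between calls to the robot, and variables do not carry over. Pictures are saved under pics/ and viewed, at most 14 in all, crops included, and the job is handed in when it is done.

Besides the shell and the picture viewer there is one more tool, called after "Call:" in YAML: its name, and indented under it one key for each argument. send_rows: Moves the arm, as the interface text tells. Its arguments: {"type":"object","properties":{"series":{"type":"array","items":{"type":"object","properties":{"twist":{"type":"array","items":{"type":"number"}},"dp":{"type":"array","items":{"type":"number"}},"grip":{"type":"number"}}}},"squeeze":{"type":"number"}},"required":["series"]}

```bash
ls; mkdir -p pics; cat > h.py <<'E'
import numpy as np, cv2
from plant import env
def snap(name, fn=None):
    info=env.camera_info(name); im,d=env.camera(name)
    if fn: cv2.imwrite('pics/'+fn, cv2.cvtColor(im,cv2.COLOR_RGB2BGR))
    return im,d,info
def cloud(d,info):
    h,w=d.shape; f=h/2/np.tan(np.radians(info['vfov'])/2)
    K=np.array([[f,0,info['cx']],[0,f,info['cy']],[0,0,1]])
    v,u=np.mgrid[:h,:w]; p=np.stack([u,v],-1).reshape(-1,1,2).astype(np.float64)
    s=cv2.undistortPoints(p,K,np.array([info['k1'],0,0,0.])).reshape(h,w,2)
    P=np.stack([s[...,0]*d,-s[...,1]*d,-d],-1)
    M=np.array(info['world_from_camera']); W=P@M[:3,:3].T+M[:3,3]
    W[d<=0]=np.nan
    return W
E
python3 - <<'E'
from h import *
for n in ['scene','side']:
    im,d,i=snap(n,n+'0.png'); W=cloud(d,i); np.savez(n+'0.npz',im=im,W=W)
    print(n,i['vfov'],np.round(i['world_from_camera'],3).tolist())
print(env.get_obs(), env.grasp_offset)
E
```

```text
pics
scene 47.13709454174318 [[0.767, 0.482, -0.423, -0.017], [-0.641, 0.562, -0.522, -0.524], [-0.014, 0.672, 0.74, 1.058], [0.0, 0.0, 0.0, 1.0]]
side 45.861725911480775 [[0.403, 0.467, -0.787, -0.491], [-0.915, 0.222, -0.336, -0.299], [0.018, 0.856, 0.517, 0.812], [0.0, 0.0, 0.0, 1.0]]
{'t': 0.1, 'joints': array([-1.24219102,  0.68991788, -0.19453377,  1.56623742,  0.15734435,
        0.90252505, -0.21506084]), 'dq': array([ 0.00063062, -0.00071282,  0.0004014 , -0.00339035,  0.00104818,
       -0.0018526 , -0.00144961]), 'effort': array([-3.64451917e-03, -5.28503430e+01, -1.27197348e+00, -1.53837526e+01,
       -5.26959705e-02,  2.01737501e-03,  5.42683824e-05]), 'tool_pos': array([0.18153276, 0.59774595, 0.40397997]), 'tcp_rot': array([ 1.46793614e-01,  9.89166781e-01, -8.44032082e-04, -4.90792844e-05]), 'ft_force': array([0.58521848, 0.01010779, 0.40937563]), 'torque': array([ 0.00590151,  0.06240138, -0.03333309]), 'grip_force': 0.0, 'gripper_width': 1.0035802124153195} 0.1473
```

View pics/scene0.png

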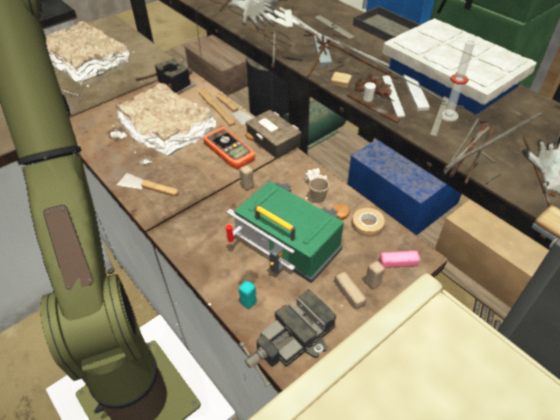

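View pics/side0.png

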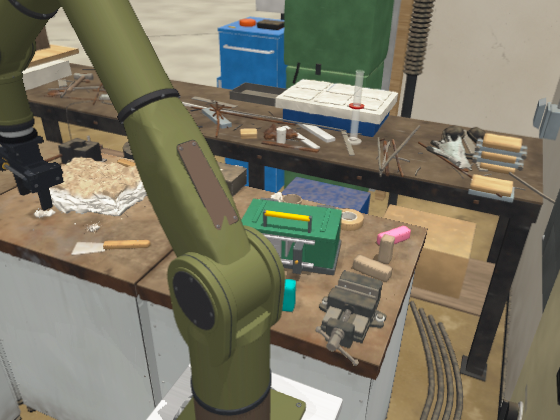

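The scene camera shows the green box at (290,228) with its red knob at (231,233) and yellow bar at (275,220). A clay bar lies at (350,290), with clay posts standing at (375,274) and (247,177). The decoys are pink (400,259) and turquoise (247,294). The crucible is at (318,190) and the puck at (341,212). Next I'll enlarge the picture and measure.

```bash
python3 - <<'E'
from h import *
z=np.load('scene0.npz'); im,W=z['im'],z['W']
c=im[150:350,200:460]; cv2.imwrite('pics/crop1.png',cv2.cvtColor(cv2.resize(c,(780,600),interpolation=cv2.INTER_CUBIC),cv2.COLOR_RGB2BGR))
for n in ['scene','side']:
    z=np.load(n+'0.npz'); im,W=z['im'],z['W']
    hsv=cv2.cvtColor(im,cv2.COLOR_RGB2HSV); H,S,V=[hsv[...,k].astype(int) for k in range(3)]
    roi=(W[...,0]>.35)&(W[...,0]<1.05)&(W[...,1]>-.7)&(W[...,1]<.3)&(W[...,2]>-.05)&(W[...,2]<.25)
    g=roi&(H>60)&(H<86)&(S>120)
    top=g&(W[...,2]>.108)&(W[...,2]<.13)
    p=W[top]; print(n,'top n',len(p),'z',np.median(p[:,2]))
    r=cv2.minAreaRect(p[:,:2].astype(np.float32)*1000); print(r); print(cv2.boxPoints(r).tolist())
    y=roi&(H>20)&(H<33)&(S>180)&(V>120); y&=W[...,2]>.13
    q=W[y]; print('yellow',len(q),np.round(np.median(q,0),3)); m=q-q.mean(0); 
    if len(q): print(np.linalg.svd(m[:,:2],full_matrices=False)[2][0])
    rd=roi&((H<5)|(H>174))&(S>180)&(V>100); q=W[rd]; print('red',len(q),np.round(np.median(q,0),3),np.round(np.percentile(q,[2,98],0),3).tolist())
    # objects above table 
    tab=roi&(W[...,2]>.012)&(W[...,2]<.15)
    k,l,st,ce=cv2.connectedComponentsWithStats(tab.astype(np.uint8),connectivity=4)
    for i in range(1,k):
        if st[i,4]>60:
            q=W[l==i]; print(i,st[i].tolist(),np.round(np.median(q,0),3),'lo',np.round(np.percentile(q,2,0),3),'hi',np.round(np.percentile(q,98,0),3),'col',np.median(im[l==i],0))
E
```

```text
scene top n 3299 z 0.11956821056023537
((538.863037109375, 117.88282012939453), (149.17166137695312, 249.15512084960938), 10.75529956817627)
[[442.33941650390625, 226.35311889648438], [488.83551025390625, -18.425128936767578], [635.3866577148438, 9.412521362304688], [588.8905639648438, 254.19076538085938]]
yellow 124 [0.483 0.105 0.162]
[ 0.19374489 -0.98105195]
red 83 [0.403 0.196 0.09 ] [[0.398, 0.192, 0.054], [0.411, 0.206, 0.109]]
1 [304, 168, 25, 33, 533] [0.745 0.214 0.036] lo [0.7   0.17  0.016] hi [0.79  0.279 0.062] col [151. 131. 106.]
2 [225, 181, 124, 100, 6921] [0.52  0.088 0.117] lo [ 0.431 -0.012  0.018] hi [0.721 0.238 0.124] col [ 86. 160. 115.]
4 [352, 208, 32, 27, 567] [0.76  0.022 0.024] lo [ 0.72  -0.018  0.013] hi [0.805 0.066 0.028] col [235. 206. 154.]
6 [365, 251, 54, 37, 869] [ 0.693 -0.128  0.033] lo [ 0.607 -0.159  0.014] hi [ 0.761 -0.091  0.077] col [227. 157. 156.]
7 [334, 271, 32, 37, 540] [ 0.549 -0.111  0.031] lo [ 0.531 -0.155  0.014] hi [ 0.573 -0.059  0.037] col [214. 189. 153.]
11 [275, 289, 61, 63, 2060] [ 0.41  -0.115  0.061] lo [ 0.351 -0.158  0.016] hi [ 0.453 -0.057  0.067] col [105. 103.  89.]
20 [312, 343, 13, 10, 71] [ 0.383 -0.171  0.015] lo [ 0.373 -0.18   0.012] hi [ 0.397 -0.16   0.021] col [165. 164. 147.]
side top n 2498 z 0.11920762896952697
((539.6927490234375, 117.90740966796875), (150.96954345703125, 251.0553741455078), 10.725074768066406)
[[442.1662902832031, 227.19485473632812], [488.8868713378906, -19.474952697753906], [637.21923828125, 8.619964599609375], [590.4986572265625, 255.28976440429688]]
yellow 237 [0.484 0.107 0.161]
[ 0.19054535 -0.98167839]
  return _methods._mean(a, axis=axis, dtype=dtype,
  ret = um.true_divide(
Traceback (most recent call last):
IndexError: index -1 is out of bounds for axis 0 with size 0
```

View pics/crop1.png

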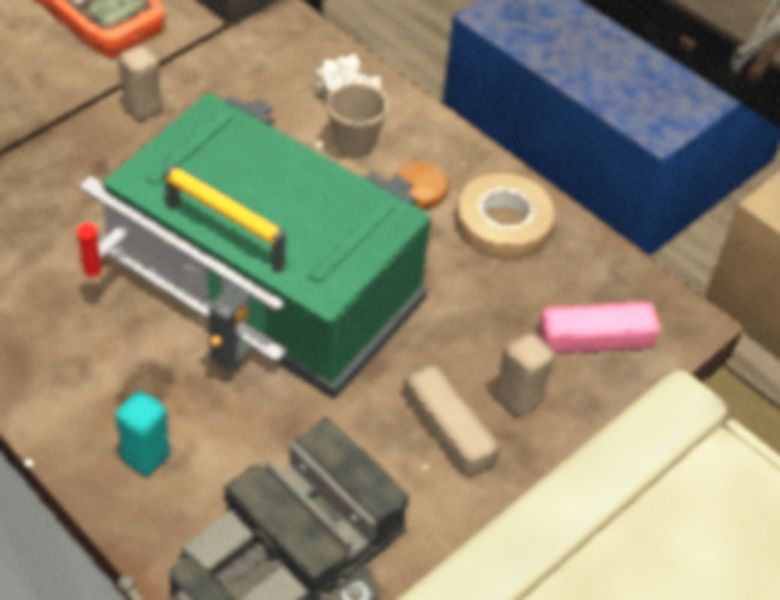

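The enlarged crop shows three brown clay posts: one long lying at (450,420) and two short standing at (525,375) and (140,85). The pink bar (600,328) and turquoise block (143,432) are the decoys and are ruled out by colour. I'll move to hover over the red knob.

Call:
send_rows:
  series:
    - {"dp": [2.8,-5,-0.9],"twist": [0,0,3.45],"grip": 6}
    - {"dp": [2.8,-5,-0.9],"twist": [0,0,3.45],"grip": 6}
    - {"dp": [2.8,-5,-0.9],"twist": [0,0,3.45],"grip": 6}
    - {"dp": [2.8,-5,-0.9],"twist": [0,0,3.45],"grip": 6}
    - {"dp": [2.8,-5,-0.9],"twist": [0,0,3.45],"grip": 6}
    - {"dp": [2.8,-5,-0.9],"twist": [0,0,3.45],"grip": 6}
    - {"dp": [2.8,-5,-0.9],"twist": [0,0,3.45],"grip": 6}
    - {"dp": [2.8,-5,-0.9],"twist": [0,0,3.45],"grip": 6}
    - {"dp": [0,0,0],"grip": 6}
    - {"dp": [0,0,0],"grip": 6}

```text
schema error: expected keys twist, dp, grip
```

```bash
cat >> h.py <<'E'
def hsvmask(im,W,x=(.3,1.05),y=(-.7,.6),z=(-.05,.3)):
    hsv=cv2.cvtColor(im,cv2.COLOR_RGB2HSV); H,S,V=[hsv[...,k].astype(int) for k in range(3)]
    roi=np.ones(H.shape,bool)
    for k,(a,b) in enumerate((x,y,z)): roi&=(W[...,k]>a)&(W[...,k]<b)
    return H,S,V,roi
def comps(mask,W,im,minpx=60):
    k,l,st,ce=cv2.connectedComponentsWithStats(mask.astype(np.uint8),connectivity=4)
    for i in range(1,k):
        if st[i,4]>minpx:
            q=W[l==i]; r=cv2.minAreaRect((q[:,:2]*1000).astype(np.float32))
            print(st[i].tolist(),'lo',np.round(np.percentile(q,2,0),3),'hi',np.round(np.percentile(q,98,0),3),'rect',np.round(r[0],0),np.round(r[1],0),round(r[2],1),'col',np.median(im[l==i],0))
E
python3 - <<'E'
from h import *
o=env.get_obs(); print(o['t'],o['tool_pos'],o['tcp_rot'],np.round(o['joints'],2))
for n in ['wrist','scene','side']:
    im,d,i=snap(n,n+'1.png'); W=cloud(d,i); np.savez(n+'1.npz',im=im,W=W)
    H,S,V,roi=hsvmask(im,W)
    rd=roi&((H<5)|(H>174))&(S>180)&(V>100)&(W[...,1]<.3); print(n,'red'); comps(rd,W,im,20)
    if n!='wrist':
        print('clay'); comps(roi&(W[...,2]>.012)&(W[...,2]<.09)&(H<25)&(S<110),W,im,60)
E
```

```text
0.1 [0.18153276 0.59774595 0.40397997] [ 1.46793614e-01  9.89166781e-01 -8.44032082e-04 -4.90792844e-05] [-1.24  0.69 -0.19  1.57  0.16  0.9  -0.22]
wrist red
scene red
[226, 225, 7, 17, 80] lo [0.398 0.193 0.055] hi [0.411 0.206 0.109] rect [404. 197.] [16. 14.] 64.1 col [179.  39.  32.]
clay
[245, 109, 56, 48, 1513] lo [0.745 0.416 0.015] hi [0.853 0.581 0.066] rect [799. 500.] [176. 124.] 88.7 col [152. 135. 109.]
[213, 134, 34, 25, 331] lo [0.622 0.477 0.028] hi [0.686 0.596 0.044] rect [653. 537.] [126.  70.] 89.9 col [126. 111.  90.]
[239, 165, 15, 24, 260] lo [0.578 0.361 0.013] hi [0.609 0.395 0.078] rect [595. 379.] [38. 34.] 80.8 col [130.  112.   89.5]
[304, 168, 25, 33, 533] lo [0.7   0.17  0.015] hi [0.791 0.28  0.062] rect [749. 222.] [128.  66.] 55.8 col [150. 131. 105.]
[352, 208, 32, 24, 509] lo [ 0.721 -0.018  0.014] hi [0.805 0.066 0.029] rect [764.  25.] [92. 91.] 21.4 col [235. 207. 155.]
[233, 218, 36, 38, 560] lo [0.424 0.117 0.027] hi [0.468 0.234 0.085] rect [439. 177.] [ 43. 140.] 9.5 col [121. 117. 112.]
[277, 257, 17, 14, 80] lo [0.46  0.032 0.025] hi [0.4
[... 821 characters left out ...]
.] [178.  68.] 16.4 col [224.  189.5 141. ]
[378, 234, 17, 28, 335] lo [ 0.605 -0.141  0.013] hi [ 0.638 -0.109  0.077] rect [ 623. -125.] [32. 38.] 85.9 col [131. 115.  95.]
[270, 240, 11, 15, 82] lo [0.462 0.119 0.05 ] hi [0.471 0.142 0.09 ] rect [465. 131.] [10. 28.] 11.8 col [125.  122.  121.5]
[353, 254, 39, 25, 508] lo [ 0.532 -0.155  0.013] hi [ 0.574 -0.06   0.035] rect [ 555. -107.] [99. 41.] 81.3 col [182.  158.5 129. ]
[328, 270, 55, 40, 1267] lo [ 0.352 -0.154  0.047] hi [ 0.454 -0.057  0.066] rect [ 401. -106.] [107. 117.] 88.9 col [111. 105.  92.]
[322, 306, 48, 29, 577] lo [ 0.303 -0.153  0.014] hi [ 0.363 -0.06   0.046] rect [ 337. -104.] [102.  71.] 88.8 col [157. 147. 128.]
```

View pics/wrist1.png

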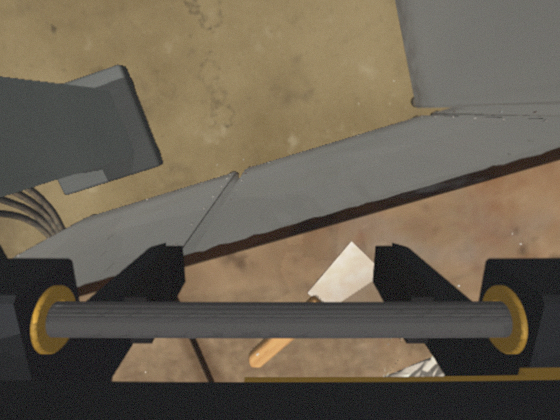

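The wrist view shows only the fingers and the trowel. The rows were refused because every row must have all three keys, so I'm resending them.

Call:
send_rows:
  series:
    - {"dp": [2.8,-5,-0.9],"twist": [0,0,3.45],"grip": 6}
    - {"dp": [2.8,-5,-0.9],"twist": [0,0,3.45],"grip": 6}
    - {"dp": [2.8,-5,-0.9],"twist": [0,0,3.45],"grip": 6}
    - {"dp": [2.8,-5,-0.9],"twist": [0,0,3.45],"grip": 6}
    - {"dp": [2.8,-5,-0.9],"twist": [0,0,3.45],"grip": 6}
    - {"dp": [2.8,-5,-0.9],"twist": [0,0,3.45],"grip": 6}
    - {"dp": [2.8,-5,-0.9],"twist": [0,0,3.45],"grip": 6}
    - {"dp": [2.8,-5,-0.9],"twist": [0,0,3.45],"grip": 6}
    - {"dp": [0,0,0],"twist": [0,0,0],"grip": 6}
    - {"dp": [0,0,0],"twist": [0,0,0],"grip": 6}

```text
t: 1.5
tool_pos: [0.4056, 0.1986, 0.3329]
tcp_rot: [-0.093, 0.996, 0.001, 0.0]
ft_force: [0.5, 0.2, 0.0]
gripper_width: 0.681
grip_force: 0.0
```

```bash
python3 - <<'E'
from h import *
o=env.get_obs(); print(o['t'],o['tool_pos'],o['tcp_rot'],np.round(o['joints'],2))
for n in ['wrist','scene','side']:
    im,d,i=snap(n,n+'2.png'); W=cloud(d,i); np.savez(n+'2.npz',im=im,W=W)
    H,S,V,roi=hsvmask(im,W)
    rd=roi&((H<5)|(H>174))&(S>180)&(V>100)&(W[...,1]<.3); print(n,'red'); comps(rd,W,im,20)
E
```

```text
1.5 [0.40556121 0.19859573 0.33286266] [-9.31230425e-02  9.95654403e-01  6.24750685e-04  1.39254026e-04] [-0.34  0.61 -0.34  2.14  0.45  0.46  0.72]
wrist red
[269, 193, 27, 43, 920] lo [0.398 0.194 0.059] hi [0.412 0.209 0.108] rect [406. 202.] [17. 16.] 86.7 col [176.5  33.   26. ]
scene red
[226, 225, 8, 17, 91] lo [0.397 0.192 0.053] hi [0.412 0.207 0.11 ] rect [415. 210.] [48. 14.] 49.6 col [157.  31.  27.]
side red
```

View pics/wrist2.png

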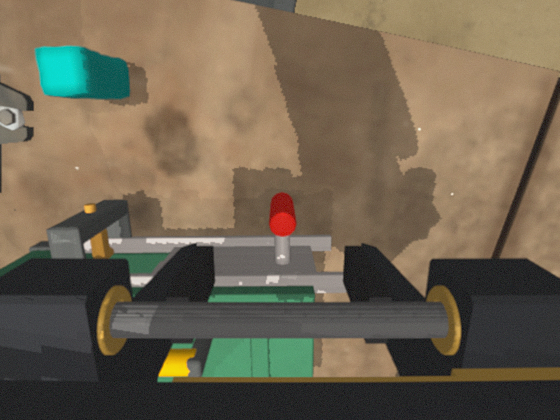

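The wrist view shows the red knob, its top at (283,220), between the open fingers, with the turquoise decoy at (80,72). The knob axis is about (0.406, 0.202). I'll descend and grip.

Call:
send_rows:
  series:
    - {"dp": [0,0.3,-2.4],"twist": [0,0,0],"grip": 6}
    - {"dp": [0,0,-2.4],"twist": [0,0,0],"grip": 6}
    - {"dp": [0,0,-2.4],"twist": [0,0,0],"grip": 6}
    - {"dp": [0,0,-2.4],"twist": [0,0,0],"grip": 6}
    - {"dp": [0,0,0],"twist": [0,0,0],"grip": 6}
    - {"dp": [0,0,0],"twist": [0,0,0],"grip": 1}
    - {"dp": [0,0,0],"twist": [0,0,0],"grip": 1}
    - {"dp": [0,0,0],"twist": [0,0,0],"grip": 1}
    - {"dp": [0,0,0],"twist": [0,0,0],"grip": 1}
    - {"dp": [0,0,0],"twist": [0,0,0],"grip": 1}
    - {"dp": [0,0,0],"twist": [0,0,0],"grip": 1}
  squeeze: 25

```text
t: 3.02
tool_pos: [0.4057, 0.2011, 0.237]
tcp_rot: [-0.093, 0.996, 0.0, 0.0]
ft_force: [-1.1, 0.8, 3.2]
gripper_width: 0.198
grip_force: 25.0
```

Call:
send_rows:
  series:
    - {"dp": [0.11,-0.59,0],"twist": [0,0,0],"grip": 1}
    - {"dp": [0.11,-0.59,0],"twist": [0,0,0],"grip": 1}
    - {"dp": [0.11,-0.59,0],"twist": [0,0,0],"grip": 1}
    - {"dp": [0.11,-0.59,0],"twist": [0,0,0],"grip": 1}
    - {"dp": [0.11,-0.59,0],"twist": [0,0,0],"grip": 1}
    - {"dp": [0.11,-0.59,0],"twist": [0,0,0],"grip": 1}
    - {"dp": [0.11,-0.59,0],"twist": [0,0,0],"grip": 1}
    - {"dp": [0.11,-0.59,0],"twist": [0,0,0],"grip": 1}
    - {"dp": [0.11,-0.59,0],"twist": [0,0,0],"grip": 1}
    - {"dp": [0.11,-0.59,0],"twist": [0,0,0],"grip": 1}
    - {"dp": [0,0,0],"twist": [0,0,0],"grip": 1}

```text
t: 4.4
tool_pos: [0.417, 0.1426, 0.2369]
tcp_rot: [-0.094, 0.996, 0.001, 0.001]
ft_force: [-0.5, 5.7, 5.0]
gripper_width: 0.195
grip_force: 25.0
```

Call:
send_rows:
  series:
    - {"dp": [0.09,-0.49,0],"twist": [0,0,0],"grip": 1}
    - {"dp": [0.09,-0.49,0],"twist": [0,0,0],"grip": 1}
    - {"dp": [0.06,-0.3,0],"twist": [0,0,0],"grip": 1}
    - {"dp": [0.04,-0.2,0],"twist": [0,0,0],"grip": 1}
    - {"dp": [0,0,0],"twist": [0,0,0],"grip": 1}

```text
t: 5.03
tool_pos: [0.4196, 0.129, 0.2369]
tcp_rot: [-0.094, 0.996, 0.002, 0.001]
ft_force: [-0.6, 8.9, 5.9]
gripper_width: 0.192
grip_force: 25.0
```

Call:
send_rows:
  series:
    - {"dp": [0.06,-0.3,0],"twist": [0,0,0],"grip": 1}
    - {"dp": [0.06,-0.3,0],"twist": [0,0,0],"grip": 1}
    - {"dp": [0,0,0],"twist": [0,0,0],"grip": 1}
    - {"dp": [0,0,0],"twist": [0,0,0],"grip": 1}

```text
t: 5.52
tool_pos: [0.4198, 0.1273, 0.2369]
tcp_rot: [-0.098, 0.995, 0.007, 0.001]
ft_force: [-6.5, 18.4, 5.6]
gripper_width: 0.194
grip_force: 25.1
```

Call:
send_rows:
  series:
    - {"dp": [-0.06,0.3,0],"twist": [0,0,0],"grip": 4.0}
    - {"dp": [0,0,0],"twist": [0,0,0],"grip": 4.0}
    - {"dp": [0,0,0],"twist": [0,0,0],"grip": 4.0}
    - {"dp": [0,0,0],"twist": [0,0,0],"grip": 4.0}
    - {"dp": [0,0,2.5],"twist": [0,0,0],"grip": 4.0}
    - {"dp": [0,0,2.5],"twist": [0,0,0],"grip": 4.0}
    - {"dp": [0,0,3],"twist": [0,0,0],"grip": 4.0}
    - {"dp": [0,0,3],"twist": [0,0,0],"grip": 4.0}
    - {"dp": [0,0,0],"twist": [0,0,0],"grip": 4.0}

```text
t: 6.65
tool_pos: [0.4204, 0.1238, 0.3481]
tcp_rot: [-0.093, 0.996, 0.0, 0.002]
ft_force: [0.1, 0.1, -0.9]
gripper_width: 0.453
grip_force: 0.0
```

```bash
python3 - <<'E'
from h import *
o=env.get_obs(); print(o['t'],o['tool_pos'],o['tcp_rot'],o['gripper_width'])
im,d,i=snap('wrist'); W=cloud(d,i); 
im2,d2,i2=snap('scene'); np.savez('scene3.npz',im=im2,W=cloud(d2,i2))
a=im[60:330,0:420]; b=cv2.resize(im2[210:290,210:310],None,fx=3.375,fy=3.375)
c=np.hstack([a,b]); cv2.imwrite('pics/c3.png',cv2.cvtColor(c,cv2.COLOR_RGB2BGR)); print(c.shape)
for im,W in ((im,W),(im2,cloud(d2,i2))):
    H,S,V,roi=hsvmask(im,W)
    comps(roi&((H<5)|(H>174))&(S>180)&(V>100)&(W[...,1]<.3),W,im,20)
E
```

```text
6.65 [0.42039153 0.12375751 0.34810726] [-9.25117464e-02  9.95710218e-01  2.89451275e-04  1.62939363e-03] 0.45301214875949297
(270, 758, 3)
[276, 188, 25, 39, 782] lo [0.412 0.122 0.059] hi [0.427 0.137 0.108] rect [420. 131.] [17. 17.] 12.5 col [191.5  34.   26. ]
[247, 238, 7, 17, 94] lo [0.411 0.121 0.053] hi [0.426 0.133 0.109] rect [441. 148.] [76. 14.] 43.9 col [156.5  32.   27. ]
```

View pics/c3.png

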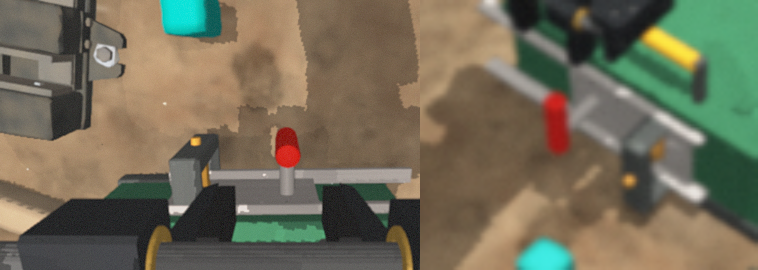

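The wrist view shows the knob at (288,150) near the dark catch housing at (192,165), with the gate across the opening. It moved 72 mm and sprang back 3 mm from the stop. I'll regrip and tug gently to prove the catch holds.

Call:
send_rows:
  series:
    - {"dp": [0,0.6,-2.7],"twist": [0,0,0],"grip": 4}
    - {"dp": [0,0,-2.8],"twist": [0,0,0],"grip": 4}
    - {"dp": [0,0,-2.8],"twist": [0,0,0],"grip": 4}
    - {"dp": [0,0,-2.8],"twist": [0,0,0],"grip": 4}
    - {"dp": [0,0,0],"twist": [0,0,0],"grip": 1}
    - {"dp": [0,0,0],"twist": [0,0,0],"grip": 1}
    - {"dp": [0,0,0],"twist": [0,0,0],"grip": 1}
    - {"dp": [0,0,0],"twist": [0,0,0],"grip": 1}
    - {"dp": [0.1,-0.5,0],"twist": [0,0,0],"grip": 1}
    - {"dp": [0,0,0],"twist": [0,0,0],"grip": 1}
    - {"dp": [0,0,0],"twist": [0,0,0],"grip": 1}

```text
t: 8.12
tool_pos: [0.4201, 0.1285, 0.2362]
tcp_rot: [-0.096, 0.995, 0.004, 0.001]
ft_force: [-5.9, 8.5, 1.2]
gripper_width: 0.195
grip_force: 25.0
```

Call:
send_rows:
  series:
    - {"dp": [0.06,-0.3,0],"twist": [0,0,0],"grip": 1}
    - {"dp": [0,0,0],"twist": [0,0,0],"grip": 1}
    - {"dp": [0,0,0],"twist": [0,0,0],"grip": 1}

```text
t: 8.5
tool_pos: [0.4201, 0.1276, 0.2362]
tcp_rot: [-0.097, 0.995, 0.006, 0.001]
ft_force: [-8.1, 14.9, 0.7]
gripper_width: 0.196
grip_force: 25.1
```

Call:
send_rows:
  series:
    - {"dp": [-0.1,0.5,0],"twist": [0,0,0],"grip": 1}
    - {"dp": [-0.06,0.3,0],"twist": [0,0,0],"grip": 1}
    - {"dp": [-0.06,0.3,0],"twist": [0,0,0],"grip": 1}
    - {"dp": [0,0,0],"twist": [0,0,0],"grip": 1}
    - {"dp": [0,0,0],"twist": [0,0,0],"grip": 1}

```text
t: 9.12
tool_pos: [0.4196, 0.1319, 0.2361]
tcp_rot: [-0.092, 0.996, -0.001, 0.0]
ft_force: [0.3, -3.3, 6.5]
gripper_width: 0.194
grip_force: 25.0
```

Call:
send_rows:
  series:
    - {"dp": [-0.06,0.3,0],"twist": [0,0,0],"grip": 1}
    - {"dp": [0,0,0],"twist": [0,0,0],"grip": 1}
    - {"dp": [0,0,0],"twist": [0,0,0],"grip": 1}

```text
t: 9.5
tool_pos: [0.4193, 0.1339, 0.2361]
tcp_rot: [-0.092, 0.996, -0.002, 0.0]
ft_force: [0.7, -5.6, 5.7]
gripper_width: 0.196
grip_force: 25.0
```

Call:
send_rows:
  series:
    - {"dp": [-0.04,0.2,0],"twist": [0,0,0],"grip": 1}
    - {"dp": [0,0,0],"twist": [0,0,0],"grip": 1}
    - {"dp": [0,0,0],"twist": [0,0,0],"grip": 1}

```text
t: 9.88
tool_pos: [0.4193, 0.1345, 0.2361]
tcp_rot: [-0.09, 0.996, -0.004, -0.0]
ft_force: [2.0, -9.4, 5.8]
gripper_width: 0.193
grip_force: 25.0
```

At 9.4 N of pull the gate holds against a hard stop about 3 mm off the end stop, so it is caught. I'll release, back off and compute the lid swing.

Call:
send_rows:
  series:
    - {"dp": [0.1,-0.5,0],"twist": [0,0,0],"grip": 1}
    - {"dp": [0,0,0],"twist": [0,0,0],"grip": 4.0}
    - {"dp": [0,0,0],"twist": [0,0,0],"grip": 4.0}
    - {"dp": [0,0,0],"twist": [0,0,0],"grip": 4.0}
    - {"dp": [0,0,3],"twist": [0,0,0],"grip": 4.0}
    - {"dp": [0,0,4],"twist": [0,0,0],"grip": 4.0}
    - {"dp": [0,0,5],"twist": [0,0,0],"grip": 4.0}
    - {"dp": [0.3,0,0],"twist": [0,0,-10],"grip": 5.0}
    - {"dp": [0.3,0,0],"twist": [0,0,-10],"grip": 5.0}
    - {"dp": [0.3,0,0],"twist": [0,0,-10],"grip": 5}
    - {"dp": [0.8,-0.4,0],"twist": [0,0,-10],"grip": 5}
    - {"dp": [0.8,-0.4,0],"twist": [0,0,-10],"grip": 5}
    - {"dp": [1,-0.4,0],"twist": [0,0,-10],"grip": 5}
    - {"dp": [1,-0.4,0],"twist": [0,0,-10],"grip": 5}
    - {"dp": [1,-0.4,0],"twist": [0,0,-10],"grip": 5}
    - {"dp": [0.9,-0.2,0],"twist": [0,0,-10],"grip": 5}
    - {"dp": [0,0,0],"twist": [0,0,0],"grip": 5}
    - {"dp": [0,0,0],"twist": [0,0,0],"grip": 5}

```text
t: 12.12
tool_pos: [0.4829, 0.1114, 0.3556]
tcp_rot: [0.637, 0.771, -0.0, -0.0]
ft_force: [0.0, 0.8, -0.0]
gripper_width: 0.566
grip_force: 0.0
```

```bash
python3 - <<'E'
from h import *
from scipy.spatial.transform import Rotation as R
o=env.get_obs(); T=R.from_quat(o['tcp_rot']).as_matrix(); print(o['t'],o['tool_pos'],'ty',T[:,1],'tz',T[:,2],np.round(o['joints'],2))
for n in ['wrist','scene']:
    im,d,i=snap(n); W=cloud(d,i)
    H,S,V,roi=hsvmask(im,W)
    print(n,'red'); comps(roi&((H<5)|(H>174))&(S>180)&(V>100)&(W[...,1]<.3),W,im,20)
    print('yellow'); comps(roi&(H>20)&(H<33)&(S>180)&(V>100)&(W[...,2]>.135)&(W[...,2]<.18),W,im,20)
# swing rows
r=np.hypot(.132,.043); a0=np.arctan2(.043,.132); N=20; th=np.radians(np.linspace(0,100,N+1)); al=np.radians(np.linspace(0,15,N+1))
X=-r*np.cos(a0+th)+.147*np.sin(al); Z=r*np.sin(a0+th)+.147*np.cos(al)
for k in range(N): dx=X[k+1]-X[k]; print([round(100*dx*.982,2),round(100*dx*.187,2),round(100*(Z[k+1]-Z[k]),2)],end=' ')
E
```

```text
12.125 [0.4828627  0.11142717 0.35558244] ty [ 9.81942393e-01  1.89178202e-01 -8.62767360e-04] tz [-8.59514412e-04 -9.92365824e-05 -9.99999626e-01] [-0.3   0.6  -0.04  2.01  0.04  0.54 -0.17]
wrist red
[182, 146, 34, 32, 744] lo [0.413 0.126 0.065] hi [0.429 0.142 0.108] rect [421. 134.] [17. 16.] 52.8 col [214.  33.  25.]
yellow
[273, 139, 26, 163, 3828] lo [0.473 0.079 0.159] hi [0.496 0.162 0.165] rect [485. 121.] [13. 92.] 11.2 col [213. 158.  10.]
scene red
[246, 237, 7, 18, 93] lo [0.411 0.123 0.053] hi [0.426 0.137 0.108] rect [419. 130.] [16. 15.] 4.0 col [158.  34.  28.]
yellow
[269, 213, 22, 17, 110] lo [0.479 0.058 0.156] hi [0.496 0.125 0.166] rect [487.  91.] [14. 72.] 8.6 col [240.  198.5  55.5]
[np.float64(0.61), np.float64(0.12), np.float64(1.13)] [np.float64(0.7), np.float64(0.13), np.float64(1.09)] [np.float64(0.79), np.float64(0.15), np.float64(1.04)] [np.float64(0.88), np.float64(0.17), np.float64(0.98)] [np.float64(0.96), np.float64(0.18), np.float64(0.91)] [np.float64(1.04), np.float64(0.2), np.float64(0.83)] [np.float64(1.11), np.float64(0.21), np.float64(0.75)] [np.float64(1.17), np.float64(0.22), np.float64(0.67)] [np.float64(1.22), np.float64(0.23), np.float64(0.57)] [np.float64(1.27), np.float64(0.24), np.float64(0.48)] [np.float64(1.31), np.float64(0.25), np.float64(0.38)] [np.float64(1.34), np.float64(0.25), np.float64(0.27)] [np.float64(1.36), np.float64(0.26), np.float64(0.17)] [np.float64(1.37), np.float64(0.26), np.float64(0.06)] [np.float64(1.37), np.float64(0.26), np.float64(-0.05)] [np.float64(1.37), np.float64(0.26), np.float64(-0.16)] [np.float64(1.35), np.float64(0.26), np.float64(-0.26)] [np.float64(1.33), np.float64(0.25), np.float64(-0.37)] [np.float64(1.3), np.float64(0.25), np.float64(-0.47)] [np.float64(1.26), np.float64(0.24), np.float64(-0.57)]
```

Call:
send_rows:
  series:
    - {"dp": [0.2,-0.3,-1.7],"twist": [0,0,0],"grip": 5}
    - {"dp": [0,0,-1.7],"twist": [0,0,0],"grip": 5}
    - {"dp": [0,0,-1.7],"twist": [0,0,0],"grip": 5}
    - {"dp": [0,0,0],"twist": [0,0,0],"grip": 5}
    - {"dp": [0,0,0],"twist": [0,0,0],"grip": 0.5}
    - {"dp": [0,0,0],"twist": [0,0,0],"grip": 0.5}
    - {"dp": [0,0,0],"twist": [0,0,0],"grip": 0.5}
    - {"dp": [0,0,0],"twist": [0,0,0],"grip": 0.5}
    - {"dp": [0,0,0],"twist": [0,0,0],"grip": 0.5}
  squeeze: 15

```text
t: 13.35
tool_pos: [0.4866, 0.1085, 0.3052]
tcp_rot: [0.638, 0.77, 0.002, 0.001]
ft_force: [4.3, 0.1, -0.4]
gripper_width: 0.148
grip_force: 14.9
```

Call:
send_rows:
  series:
    - {"dp": [0.61,0.12,1.13],"twist": [-0.14,0.74,0],"grip": 0.5}
    - {"dp": [0.7,0.13,1.09],"twist": [-0.14,0.74,0],"grip": 0.5}
    - {"dp": [0.79,0.15,1.04],"twist": [-0.14,0.74,0],"grip": 0.5}
    - {"dp": [0.88,0.17,0.98],"twist": [-0.14,0.74,0],"grip": 0.5}
    - {"dp": [0,0,0],"twist": [0,0,0],"grip": 0.5}

```text
t: 13.98
tool_pos: [0.5163, 0.1142, 0.3472]
tcp_rot: [0.638, 0.77, -0.019, -0.016]
ft_force: [6.2, 1.3, -7.4]
gripper_width: 0.147
grip_force: 15.5
```

Call:
send_rows:
  series:
    - {"dp": [0.96,0.18,0.91],"twist": [-0.14,0.74,0],"grip": 0.5}
    - {"dp": [1.04,0.2,0.83],"twist": [-0.14,0.74,0],"grip": 0.5}
    - {"dp": [1.11,0.21,0.75],"twist": [-0.14,0.74,0],"grip": 0.5}
    - {"dp": [1.17,0.22,0.67],"twist": [-0.14,0.74,0],"grip": 0.5}
    - {"dp": [1.22,0.23,0.57],"twist": [-0.14,0.74,0],"grip": 0.5}
    - {"dp": [1.27,0.24,0.48],"twist": [-0.14,0.74,0],"grip": 0.5}
    - {"dp": [1.31,0.25,0.38],"twist": [-0.14,0.74,0],"grip": 0.5}

```text
t: 14.85
tool_pos: [0.5942, 0.1293, 0.3915]
tcp_rot: [0.636, 0.768, -0.059, -0.049]
ft_force: [-0.4, 1.0, -5.1]
gripper_width: 0.147
grip_force: 15.4
```

Call:
send_rows:
  series:
    - {"dp": [1.34,0.25,0.27],"twist": [-0.14,0.74,0],"grip": 0.5}
    - {"dp": [1.36,0.26,0.17],"twist": [-0.14,0.74,0],"grip": 0.5}
    - {"dp": [1.37,0.26,0.06],"twist": [-0.14,0.74,0],"grip": 0.5}
    - {"dp": [1.37,0.26,-0.05],"twist": [-0.14,0.74,0],"grip": 0.5}
    - {"dp": [1.37,0.26,-0.16],"twist": [-0.14,0.74,0],"grip": 0.5}
    - {"dp": [1.35,0.26,-0.26],"twist": [-0.14,0.74,0],"grip": 0.5}
    - {"dp": [1.33,0.25,-0.37],"twist": [-0.14,0.74,0],"grip": 0.5}
    - {"dp": [1.3,0.25,-0.47],"twist": [-0.14,0.74,0],"grip": 0.5}
    - {"dp": [1.26,0.24,-0.57],"twist": [-0.14,0.74,0],"grip": 0.5}
    - {"dp": [0,0,0],"twist": [0,0,0],"grip": 0.5}

```text
t: 16.1
tool_pos: [0.7153, 0.153, 0.3765]
tcp_rot: [0.632, 0.763, -0.103, -0.086]
ft_force: [-3.2, 1.2, -6.4]
gripper_width: 0.137
grip_force: 15.3
```

Call:
send_rows:
  series:
    - {"dp": [0,0,0],"twist": [0,0,0],"grip": 2.6}
    - {"dp": [0,0,0],"twist": [0,0,0],"grip": 2.6}
    - {"dp": [0,0,0],"twist": [0,0,0],"grip": 2.6}
    - {"dp": [0.3,0.06,1],"twist": [0,0,0],"grip": 2.6}
    - {"dp": [0.4,0.08,1.6],"twist": [0,0,0],"grip": 2.6}
    - {"dp": [0.5,0.1,2],"twist": [0,0,0],"grip": 2.6}
    - {"dp": [0.6,0.1,2.5],"twist": [0,0,0],"grip": 2.6}
    - {"dp": [0,0,3],"twist": [0,0,0],"grip": 2.6}
    - {"dp": [0,0,0],"twist": [0,0,0],"grip": 2.6}

```text
t: 17.23
tool_pos: [0.7349, 0.1555, 0.484]
tcp_rot: [0.633, 0.764, -0.098, -0.082]
ft_force: [0.1, 1.0, -0.5]
gripper_width: 0.295
grip_force: 0.0
```

```bash
python3 - <<'E'
from h import *
o=env.get_obs(); print(o['t'],o['tool_pos'],np.round(o['joints'],2))
for n in ['scene','side']:
    im,d,i=snap(n,n+'4.png'); W=cloud(d,i); np.savez(n+'4.npz',im=im,W=W)
    H,S,V,roi=hsvmask(im,W)
    print(n,'yellow'); comps(roi&(H>20)&(H<33)&(S>180)&(V>100)&(W[...,2]>.135)&(W[...,2]<.3),W,im,20)
    print('clay'); comps(roi&(W[...,2]>.012)&(W[...,2]<.085)&(H<25)&(S<110),W,im,60)
a=cv2.imread('pics/scene4.png')[110:350,170:450]; cv2.imwrite('pics/c4.png',cv2.resize(a,(700,600)))
E
```

```text
17.225 [0.73490154 0.15553197 0.48397119] [-0.26  0.92 -0.02  0.79 -0.01  1.69 -0.09]
scene yellow
clay
[245, 109, 56, 46, 1168] lo [0.745 0.419 0.017] hi [0.854 0.582 0.066] rect [799. 501.] [173. 125.] 89.0 col [157.  139.5 112. ]
[219, 134, 31, 25, 290] lo [0.622 0.477 0.028] hi [0.687 0.588 0.043] rect [654. 536.] [124.  69.] 88.5 col [134. 117.  94.]
[239, 165, 15, 23, 259] lo [0.578 0.361 0.013] hi [0.609 0.396 0.078] rect [595. 378.] [36. 35.] 82.3 col [131. 113.  90.]
[352, 208, 32, 24, 509] lo [ 0.721 -0.019  0.014] hi [0.805 0.067 0.028] rect [763.  24.] [90. 90.] 4.1 col [230. 200. 150.]
[280, 211, 24, 26, 205] lo [0.515 0.112 0.041] hi [0.604 0.132 0.084] rect [559. 122.] [105.   5.] 11.4 col [128. 124. 120.]
[229, 227, 19, 13, 87] lo [0.436 0.195 0.025] hi [0.456 0.251 0.034] rect [445. 224.] [15. 60.] 10.0 col [160. 153. 146.]
[252, 232, 24, 24, 281] lo [0.434 0.098 0.026] hi [0.472 0.16  0.083] rect [448. 130.] [42. 84.] 8.5 col [120. 117. 113.]
[278, 249, 17, 22, 163] lo [0.469 0.033 0.024] hi [0.488 0.077 0.083] rect [473.  56.] [23. 50.] 13.1 col [126. 120. 116.]
[3
[... 1119 characters left out ...]
] rect [469. 112.] [17. 57.] 9.8 col [124. 121. 120.]
[301, 246, 12, 22, 122] lo [0.457 0.034 0.025] hi [0.488 0.061 0.083] rect [466.  42.] [47. 28.] 17.9 col [124. 121. 120.]
[353, 254, 39, 25, 505] lo [ 0.532 -0.155  0.013] hi [ 0.574 -0.06   0.036] rect [ 556. -106.] [101.  39.] 77.7 col [178. 155. 126.]
[327, 270, 56, 40, 1263] lo [ 0.352 -0.155  0.046] hi [ 0.455 -0.057  0.066] rect [402. -97.] [115. 121.] 2.5 col [108. 102.  90.]
[322, 306, 48, 29, 577] lo [ 0.303 -0.153  0.014] hi [ 0.364 -0.06   0.047] rect [ 336. -105.] [71. 99.] 0.4 col [152. 144. 125.]
[372, 309, 12, 12, 69] lo [ 0.358 -0.179  0.012] hi [ 0.4   -0.159  0.035] rect [ 378. -169.] [22. 47.] 88.0 col [127. 121. 109.]
```

View pics/c4.png

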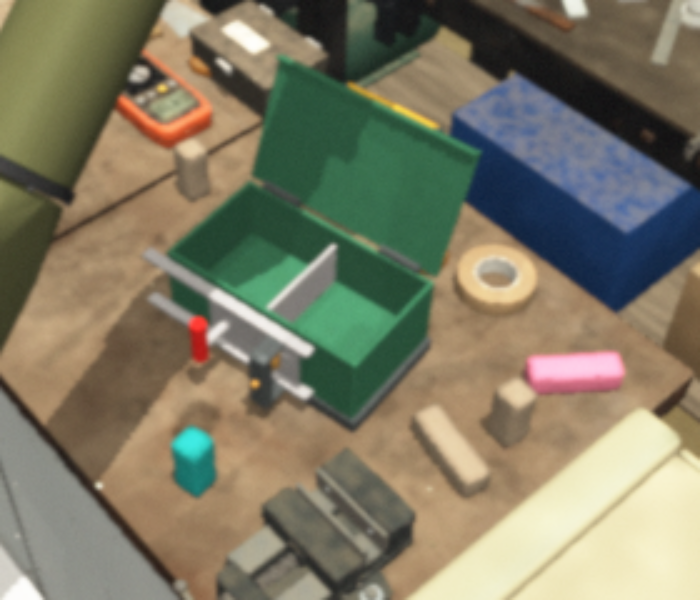

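The view shows the lid resting open on its own, the gate shut with the knob at (199,340), and the box empty. The three clay posts are at (450,448), (512,411) and (191,168); the decoys are pink (575,372) and turquoise (193,460). Now I'll hover over the right-hand posts.

Call:
send_rows:
  series:
    - {"dp": [-2.75,-4.43,0],"twist": [0.47,-2.47,0],"grip": 6}
    - {"dp": [-2.75,-4.43,-1],"twist": [0.47,-2.47,0],"grip": 6}
    - {"dp": [-2.75,-4.43,-1],"twist": [0.47,-2.47,0],"grip": 6}
    - {"dp": [-2.75,-4.43,-2],"twist": [0.47,-2.47,0],"grip": 6}
    - {"dp": [-2.75,-4.43,-2.4],"twist": [0.46,-2.46,0],"grip": 6}
    - {"dp": [-2.75,-4.43,-2],"twist": [0.46,-2.46,0],"grip": 6}
    - {"dp": [0,0,0],"twist": [0,0,0],"grip": 6}
    - {"dp": [0,0,0],"twist": [0,0,0],"grip": 6}

```text
t: 18.32
tool_pos: [0.5695, -0.1098, 0.3958]
tcp_rot: [0.638, 0.77, 0.0, -0.001]
ft_force: [0.9, 0.3, 0.1]
gripper_width: 0.679
grip_force: 0.0
```

```bash
cat >> h.py <<'E'
from scipy.spatial.transform import Rotation as R
def tops(n,zlo,zhi,x,y):
    "clay-coloured top faces"
    im,d,i=snap(n); W=cloud(d,i); H,S,V,roi=hsvmask(im,W,x,y,(zlo,zhi))
    comps(cv2.erode((roi&(H<28)&(S<130)).astype(np.uint8),np.ones((2,2))),W,im,40)
    return im
def tool():
    o=env.get_obs(); T=R.from_quat(o['tcp_rot']).as_matrix()
    print('t',o['t'],'tcp',np.round(o['tool_pos'],4),'hdg',round(np.degrees(np.arctan2(T[1,1],T[0,1])),1),'tz',np.round(T[:,2],3),'j7',round(o['joints'][6],2),'w',round(o['gripper_width']*88,1),'gf',o['grip_force'])
E
python3 - <<'E'
from h import *
tool()
for n in ['wrist','scene','side']:
    print(n,'long'); im=tops(n,.029,.042,(.45,.7),(-.25,-.02))
    if n=='wrist': cv2.imwrite('pics/w5.png',cv2.cvtColor(im,cv2.COLOR_RGB2BGR))
    print('short'); tops(n,.070,.085,(.4,.75),(-.25,.5))
E
```

```text
t 18.325 tcp [ 0.5695 -0.1098  0.3958] hdg 10.7 tz [-0.001  0.001 -1.   ] j7 0.25 w 59.8 gf 0.0
wrist long
[191, 156, 68, 89, 2478] lo [ 0.492 -0.186  0.031] hi [ 0.542 -0.098  0.035] rect [ 517. -142.] [97. 30.] 68.9 col [208. 178. 143.]
short
[315, 197, 39, 38, 987] lo [ 0.61  -0.138  0.073] hi [ 0.639 -0.108  0.077] rect [ 624. -123.] [30. 31.] 84.4 col [197. 169. 136.]
scene long
[338, 290, 25, 33, 320] lo [ 0.491 -0.188  0.029] hi [ 0.535 -0.101  0.036] rect [ 514. -144.] [95. 29.] 69.6 col [219. 194. 157.]
short
[241, 166, 11, 8, 52] lo [0.58  0.363 0.071] hi [0.608 0.39  0.081] rect [594. 376.] [31. 27.] 79.4 col [225.  200.5 162. ]
[369, 262, 15, 11, 96] lo [ 0.609 -0.139  0.072] hi [ 0.635 -0.112  0.079] rect [ 620. -125.] [27. 31.] 86.0 col [214.  188.  152.5]
side long
[366, 266, 36, 21, 248] lo [ 0.492 -0.187  0.029] hi [ 0.536 -0.103  0.036] rect [ 515. -144.] [94. 29.] 68.1 col [212. 185. 150.]
short
[382, 235, 13, 8, 63] lo [ 0.607 -0.139  0.072] hi [ 0.632 -0.114  0.078] rect [ 619. -126.] [27. 26.] 77.0 col [206. 179. 146.]
```

View pics/w5.png

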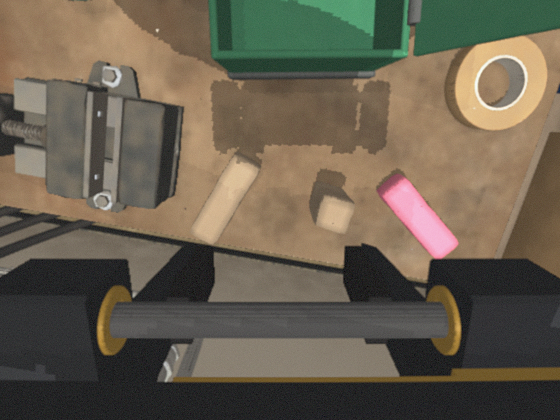

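The wrist view shows the long clay post at (225,198), already knocked aside: its centre is now (0.517, -0.142), heading 69°. The short post's top is at (334,213) and the pink decoy is at (417,215). I'll grasp the long post.

Call:
send_rows:
  series:
    - {"dp": [-1.5,-0.9,-3],"twist": [0,0,-8],"grip": 5.2}
    - {"dp": [-1.5,-0.9,-3],"twist": [0,0,-8],"grip": 5.2}
    - {"dp": [-1.5,-0.9,-3],"twist": [0,0,-8],"grip": 5.2}
    - {"dp": [-0.75,-0.52,-3],"twist": [0,0,-7.7],"grip": 5.2}
    - {"dp": [0,0,-3],"twist": [0,0,0],"grip": 5.2}
    - {"dp": [0,0,-3],"twist": [0,0,0],"grip": 5.2}
    - {"dp": [0,0,-2],"twist": [0,0,0],"grip": 5.2}
    - {"dp": [0,0,-1],"twist": [0,0,0],"grip": 5.2}
    - {"dp": [0,0,0],"twist": [0,0,0],"grip": 5.2}
    - {"dp": [0,0,0],"twist": [0,0,0],"grip": 2.5}
    - {"dp": [0,0,0],"twist": [0,0,0],"grip": 2.5}
    - {"dp": [0,0,0],"twist": [0,0,0],"grip": 2.5}
    - {"dp": [0,0,0],"twist": [0,0,0],"grip": 2.5}
  squeeze: 35

```text
t: 20.25
tool_pos: [0.5172, -0.1425, 0.187]
tcp_rot: [0.824, 0.566, 0.0, 0.0]
ft_force: [-0.8, 0.1, 6.1]
gripper_width: 0.361
grip_force: 35.0
```

Call:
send_rows:
  series:
    - {"dp": [0,0,2],"twist": [0,0,0],"grip": 2.5}
    - {"dp": [0,0,4],"twist": [0,0,0],"grip": 2.5}
    - {"dp": [0,0,5],"twist": [0,0,0],"grip": 2.5}
    - {"dp": [0,0,4],"twist": [0,0,0],"grip": 2.5}
    - {"dp": [0.2,4,0],"twist": [0,0,-7.3],"grip": 2.5}
    - {"dp": [0.2,4,0],"twist": [0,0,-7.3],"grip": 2.5}
    - {"dp": [0.2,4,0],"twist": [0,0,-7.3],"grip": 2.5}
    - {"dp": [0.2,4,0],"twist": [0,0,-7.3],"grip": 2.5}
    - {"dp": [0.2,4,0],"twist": [0,0,-7.3],"grip": 2.5}
    - {"dp": [0.2,4,0],"twist": [0,0,-7.3],"grip": 2.5}
    - {"dp": [0.1,4,0],"twist": [0,0,-7.3],"grip": 2.5}
    - {"dp": [0.1,4.2,0],"twist": [0,0,-7.2],"grip": 2.5}
    - {"dp": [0,0,0],"twist": [0,0,0],"grip": 2.5}
    - {"dp": [0,0,0],"twist": [0,0,0],"grip": 2.5}

```text
t: 22.0
tool_pos: [0.5306, 0.179, 0.336]
tcp_rot: [0.996, 0.094, -0.0, 0.001]
ft_force: [-0.1, -1.0, -1.2]
gripper_width: 0.362
grip_force: 35.0
```

```bash
python3 - <<'E'
from h import *
tool()
for n in ['scene','side']:
    im,d,i=snap(n); W=cloud(d,i); np.savez(n+'6.npz',im=im,W=W)
    H,S,V,roi=hsvmask(im,W,(.4,.7),(.05,.35),(.13,.24)); comps(roi&(H<28)&(S<130)&(V>70),W,im,40)
    if n=='scene': cv2.imwrite('pics/c6.png',cv2.cvtColor(cv2.resize(im[110:350,170:450],(700,600)),cv2.COLOR_RGB2BGR))
E
```

```text
t 22.0 tcp [0.5306 0.179  0.336 ] hdg -79.3 tz [-0.001 -0.001 -1.   ] j7 -1.28 w 31.8 gf 34.97582629323006
[254, 185, 21, 24, 320] lo [0.479 0.155 0.156] hi [0.536 0.191 0.186] rect [511. 173.] [64. 35.] 11.3 col [138.5 120.   96. ]
[260, 186, 18, 28, 333] lo [0.48  0.153 0.154] hi [0.57  0.193 0.184] rect [527. 177.] [100.  36.] 11.9 col [129. 113.  92.]
```

View pics/c6.png

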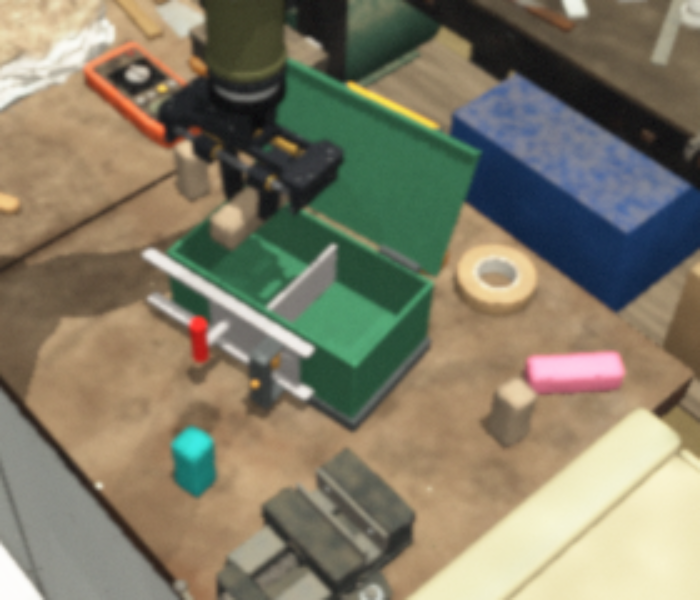

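The long post at (240,215) is held level over the left bay and lined up with it. I'll lower and release it.

Call:
send_rows:
  series:
    - {"dp": [0.1,0,-3],"twist": [0,0,0],"grip": 2.5}
    - {"dp": [0.1,0,-3],"twist": [0,0,0],"grip": 2.5}
    - {"dp": [0,0,-2.5],"twist": [0,0,0],"grip": 2.5}
    - {"dp": [0,0,-1.5],"twist": [0,0,0],"grip": 2.5}
    - {"dp": [0,0,-1],"twist": [0,0,0],"grip": 2.5}
    - {"dp": [0,0,-0.4],"twist": [0,0,0],"grip": 2.5}
    - {"dp": [0,0,0],"twist": [0,0,0],"grip": 2.5}
    - {"dp": [0,0,0],"twist": [0,0,0],"grip": 5.4}
    - {"dp": [0,0,0],"twist": [0,0,0],"grip": 5.4}
    - {"dp": [0,0,0],"twist": [0,0,0],"grip": 5.4}
    - {"dp": [0,0,2],"twist": [0,0,0],"grip": 5.4}
    - {"dp": [0,0,4],"twist": [0,0,0],"grip": 5.4}
    - {"dp": [0,0,6],"twist": [0,0,0],"grip": 5.4}
    - {"dp": [0,0,2],"twist": [0,0,0],"grip": 5.4}
    - {"dp": [0,0,0],"twist": [0,0,0],"grip": 5.4}

```text
t: 23.98
tool_pos: [0.5333, 0.1797, 0.3638]
tcp_rot: [0.996, 0.093, 0.002, -0.0]
ft_force: [-1.2, -0.2, -0.5]
gripper_width: 0.613
grip_force: 0.0
```

```bash
python3 - <<'E'
from h import *
tool()
for n in ['wrist','scene','side']:
    im,d,i=snap(n); W=cloud(d,i)
    H,S,V,roi=hsvmask(im,W,(.4,.7),(.0,.35),(.04,.12)); print(n); comps(roi&(H<26)&(S<130)&(S>35)&(V>70),W,im,40)
    H,S,V,roi=hsvmask(im,W,(.55,.64),(.3,.45),(.06,.09)); print('short A'); comps(roi&(H<26)&(S<130)&(S>35)&(V>70),W,im,30)
E
```

```text
t 23.975 tcp [0.5333 0.1797 0.3638] hdg -79.3 tz [ 0.003  0.001 -1.   ] j7 -1.29 w 53.9 gf 0.0
wrist
[259, 135, 39, 116, 4176] lo [0.487 0.162 0.059] hi [0.581 0.2   0.066] rect [534. 181.] [99. 32.] 10.4 col [164. 142. 115.]
short A
[10, 46, 56, 52, 2274] lo [0.581 0.363 0.062] hi [0.612 0.394 0.077] rect [596. 379.] [33. 33.] 83.9 col [212. 182. 146.]
scene
[262, 208, 24, 22, 301] lo [0.504 0.161 0.042] hi [0.578 0.195 0.069] rect [541. 181.] [80. 34.] 8.9 col [141. 123.  98.]
short A
[239, 165, 14, 13, 112] lo [0.578 0.362 0.061] hi [0.61  0.394 0.079] rect [594. 378.] [34. 33.] 85.7 col [192.5 166.  130.5]
side
[266, 222, 13, 8, 83] lo [0.542 0.167 0.059] hi [0.577 0.198 0.068] rect [561. 182.] [40. 31.] 0.0 col [128. 112.  91.]
short A
```

The long post is in the left bay. Next is short post A at (0.596, 0.379).

Call:
send_rows:
  series:
    - {"dp": [0,4,2],"twist": [0,0,-3.4],"grip": 5.4}
    - {"dp": [0,5,0],"twist": [0,0,-3.4],"grip": 5.4}
    - {"dp": [0,5,0],"twist": [0,0,-3.3],"grip": 5.4}
    - {"dp": [2,4,0],"twist": [0,0,-3.3],"grip": 5.4}
    - {"dp": [3,1.9,-1],"twist": [0,0,-3.3],"grip": 5.4}
    - {"dp": [1.3,0,-4],"twist": [0,0,0],"grip": 5.4}
    - {"dp": [0,0,-4],"twist": [0,0,0],"grip": 5.4}
    - {"dp": [0,0,-4],"twist": [0,0,0],"grip": 5.4}
    - {"dp": [0,0,-3],"twist": [0,0,0],"grip": 5.4}
    - {"dp": [0,0,-1.8],"twist": [0,0,0],"grip": 5.4}
    - {"dp": [0,0,0],"twist": [0,0,0],"grip": 5.4}
    - {"dp": [0,0,0],"twist": [0,0,0],"grip": 2.5}
    - {"dp": [0,0,0],"twist": [0,0,0],"grip": 2.5}
    - {"dp": [0,0,0],"twist": [0,0,0],"grip": 2.5}
    - {"dp": [0,0,0],"twist": [0,0,0],"grip": 2.5}

```text
t: 26.0
tool_pos: [0.5965, 0.3789, 0.2056]
tcp_rot: [0.999, -0.052, 0.001, -0.001]
ft_force: [-0.3, -0.1, 6.1]
gripper_width: 0.379
grip_force: 34.9
```

Call:
send_rows:
  series:
    - {"dp": [0,0,3],"twist": [0,0,0],"grip": 2.5}
    - {"dp": [0,0,5],"twist": [0,0,0],"grip": 2.5}
    - {"dp": [0,0,6],"twist": [0,0,0],"grip": 2.5}
    - {"dp": [-1.5,-1,4],"twist": [0,0,0],"grip": 2.5}
    - {"dp": [-1.5,-3,0],"twist": [0,0,3],"grip": 2.5}
    - {"dp": [-1.5,-5,0],"twist": [0,0,3],"grip": 2.5}
    - {"dp": [0,-5,0],"twist": [0,0,3],"grip": 2.5}
    - {"dp": [0,-5,0],"twist": [0,0,3],"grip": 2.5}
    - {"dp": [0,-5,0],"twist": [0,0,3],"grip": 2.5}
    - {"dp": [1,-4,0],"twist": [0,0,1.7],"grip": 2.5}
    - {"dp": [1.75,-3.57,0],"twist": [0,0,0],"grip": 2.5}
    - {"dp": [0,0,0],"twist": [0,0,0],"grip": 2.5}
    - {"dp": [0,0,0],"twist": [0,0,0],"grip": 2.5}

```text
t: 27.62
tool_pos: [0.578, 0.0635, 0.3838]
tcp_rot: [0.996, 0.094, -0.001, -0.0]
ft_force: [0.7, 1.9, -2.3]
gripper_width: 0.376
grip_force: 34.9
```

```bash
python3 - <<'E'
from h import *
tool()
for n in ['scene','side']:
    im,d,i=snap(n); W=cloud(d,i)
    H,S,V,roi=hsvmask(im,W,(.4,.7),(-.05,.35),(.14,.28)); print(n); comps(roi&(H<26)&(S<130)&(S>35)&(V>70),W,im,40)
E
```

```text
t 27.625 tcp [0.578  0.0635 0.3838] hdg -79.3 tz [-0.002  0.001 -1.   ] j7 -1.12 w 33.1 gf 34.94559163344093
scene
[305, 180, 16, 30, 317] lo [0.559 0.046 0.186] hi [0.583 0.075 0.256] rect [572.  58.] [29. 39.] 6.5 col [112.  97.  78.]
side
[311, 168, 14, 31, 361] lo [0.558 0.046 0.184] hi [0.585 0.075 0.254] rect [573.  63.] [35. 33.] 15.5 col [124. 109.  90.]
```

Call:
send_rows:
  series:
    - {"dp": [0,0,-3],"twist": [0,0,0],"grip": 2.5}
    - {"dp": [0,0,-4],"twist": [0,0,0],"grip": 2.5}
    - {"dp": [0,0,-4],"twist": [0,0,0],"grip": 2.5}
    - {"dp": [0,0,-2],"twist": [0,0,0],"grip": 2.5}
    - {"dp": [0,0,-1],"twist": [0,0,0],"grip": 2.5}
    - {"dp": [0,0,-0.5],"twist": [0,0,0],"grip": 2.5}
    - {"dp": [0,0,0],"twist": [0,0,0],"grip": 2.5}
    - {"dp": [0,0,0],"twist": [0,0,0],"grip": 5.4}
    - {"dp": [0,0,0],"twist": [0,0,0],"grip": 5.4}
    - {"dp": [0,0,0],"twist": [0,0,0],"grip": 5.4}
    - {"dp": [0,0,3],"twist": [0,0,0],"grip": 5.4}
    - {"dp": [0,0,5],"twist": [0,0,0],"grip": 5.4}
    - {"dp": [0,0,6],"twist": [0,0,0],"grip": 5.4}
    - {"dp": [0,-1,3],"twist": [0,0,0],"grip": 5.4}
    - {"dp": [0,-5,0],"twist": [0,0,0],"grip": 5.4}
    - {"dp": [0,-5,0],"twist": [0,0,0],"grip": 5.4}
    - {"dp": [0,-5,0],"twist": [0,0,0],"grip": 5.4}
    - {"dp": [0,0,0],"twist": [0,0,0],"grip": 5.4}

```text
t: 29.98
tool_pos: [0.5774, -0.1026, 0.4101]
tcp_rot: [0.996, 0.089, 0.0, 0.002]
ft_force: [0.1, 0.7, -0.3]
gripper_width: 0.608
grip_force: 0.0
```

```bash
python3 - <<'E'
from h import *
tool()
for n in ['wrist','scene','side']:
    im,d,i=snap(n); W=cloud(d,i)
    H,S,V,roi=hsvmask(im,W,(.4,.7),(.0,.35),(.04,.135)); print(n); comps(roi&(H<26)&(S<130)&(S>35)&(V>70),W,im,40)
    H,S,V,roi=hsvmask(im,W,(.5,.75),(-.3,-.05),(.065,.09)); print('short B'); comps(roi&(H<26)&(S<130)&(S>35)&(V>70),W,im,30)
E
```

```text
t 29.975 tcp [ 0.5774 -0.1026  0.4101] hdg -79.8 tz [ 0.001 -0.004 -1.   ] j7 -0.88 w 53.5 gf 0.0
wrist
[0, 126, 28, 100, 1819] lo [0.49  0.157 0.041] hi [0.58  0.173 0.066] rect [536. 165.] [98. 12.] 4.9 col [114.  99.  82.]
[62, 135, 72, 43, 2492] lo [0.565 0.046 0.045] hi [0.596 0.077 0.109] rect [579.  63.] [32. 32.] 10.6 col [138. 119.  97.]
short B
[289, 120, 41, 40, 1181] lo [ 0.61  -0.138  0.069] hi [ 0.64  -0.108  0.077] rect [ 624. -123.] [32. 32.] 86.1 col [153. 132. 107.]
scene
[262, 207, 25, 23, 297] lo [0.504 0.161 0.042] hi [0.579 0.195 0.068] rect [548. 181.] [98. 31.] 11.7 col [220. 196. 159.]
[305, 219, 15, 28, 311] lo [0.56  0.046 0.043] hi [0.591 0.076 0.11 ] rect [593.  67.] [69. 32.] 17.8 col [117. 101.  81.]
short B
[367, 260, 18, 15, 159] lo [ 0.607 -0.139  0.066] hi [ 0.638 -0.109  0.079] rect [ 623. -124.] [31. 32.] 85.1 col [141. 122.  97.]
side
[310, 217, 13, 19, 214] lo [0.561 0.045 0.067] hi [0.589 0.074 0.109] rect [577.  61.] [33. 31.] 9.8 col [130. 114.  94.]
[270, 222, 9, 9, 60] lo [0.542 0.168 0.055] hi [0.58  0.189 0.067] rect [561. 177.] [40. 20.] 9.4 col [208.  182.5 148. ]
short B
[380, 234, 15, 12, 111] lo [ 0.606 -0.141  0.065] hi [ 0.637 -0.11   0.078] rect [ 622. -126.] [30. 33.] 78.0 col [133. 116.  95.]
```

Short post A stands in the right bay with its top at 0.109. I'll grasp short post B at (0.6245, -0.1235).

Call:
send_rows:
  series:
    - {"dp": [1.6,-0.7,-2],"twist": [0,0,-5.2],"grip": 5.4}
    - {"dp": [1.6,-0.7,-2],"twist": [0,0,-5.2],"grip": 5.4}
    - {"dp": [1.5,-0.7,-2],"twist": [0,0,-5.1],"grip": 5.4}
    - {"dp": [0,0,-4],"twist": [0,0,0],"grip": 5.4}
    - {"dp": [0,0,-4],"twist": [0,0,0],"grip": 5.4}
    - {"dp": [0,0,-3.5],"twist": [0,0,0],"grip": 5.4}
    - {"dp": [0,0,-2],"twist": [0,0,0],"grip": 5.4}
    - {"dp": [0,0,-1],"twist": [0,0,0],"grip": 5.4}
    - {"dp": [0,0,0],"twist": [0,0,0],"grip": 5.4}
    - {"dp": [0,0,0],"twist": [0,0,0],"grip": 2.5}
    - {"dp": [0,0,0],"twist": [0,0,0],"grip": 2.5}
    - {"dp": [0,0,0],"twist": [0,0,0],"grip": 2.5}
    - {"dp": [0,0,0],"twist": [0,0,0],"grip": 2.5}

```text
t: 31.75
tool_pos: [0.6259, -0.119, 0.2054]
tcp_rot: [0.999, -0.042, 0.001, 0.001]
ft_force: [-1.1, -1.7, 6.4]
gripper_width: 0.376
grip_force: 34.9
```

Call:
send_rows:
  series:
    - {"dp": [0,0,3],"twist": [0,0,0],"grip": 2.5}
    - {"dp": [0,0,5],"twist": [0,0,0],"grip": 2.5}
    - {"dp": [0,0,6],"twist": [0,0,0],"grip": 2.5}
    - {"dp": [-2,0,4],"twist": [0,0,0],"grip": 2.5}
    - {"dp": [-2,3.4,0],"twist": [0,0,3.1],"grip": 2.5}
    - {"dp": [-2,3.4,0],"twist": [0,0,3.1],"grip": 2.5}
    - {"dp": [-2,3.4,0],"twist": [0,0,3.1],"grip": 2.5}
    - {"dp": [-1,3.4,0],"twist": [0,0,3.1],"grip": 2.5}
    - {"dp": [-1,3.4,0],"twist": [0,0,3.1],"grip": 2.5}
    - {"dp": [0,0,0],"twist": [0,0,0],"grip": 2.5}
    - {"dp": [0,0,0],"twist": [0,0,0],"grip": 2.5}

```text
t: 33.12
tool_pos: [0.5253, 0.0516, 0.3841]
tcp_rot: [0.996, 0.093, -0.0, 0.0]
ft_force: [0.0, -0.0, -1.1]
gripper_width: 0.373
grip_force: 34.9
```

```bash
python3 - <<'E'
from h import *
tool()
for n in ['scene','side']:
    im,d,i=snap(n); W=cloud(d,i)
    H,S,V,roi=hsvmask(im,W,(.4,.7),(-.15,.35),(.04,.28)); print(n); comps(roi&(H<26)&(S<130)&(S>35)&(V>70),W,im,40)
E
```

```text
t 33.125 tcp [0.5253 0.0516 0.3841] hdg -79.3 tz [-0. -0. -1.] j7 -1.07 w 32.8 gf 34.93473606999032
scene
[293, 193, 17, 31, 327] lo [0.505 0.033 0.185] hi [0.532 0.063 0.256] rect [520.  47.] [30. 39.] 24.4 col [112.  97.  78.]
[262, 207, 24, 22, 289] lo [0.504 0.161 0.042] hi [0.578 0.195 0.068] rect [542. 179.] [79. 29.] 11.3 col [151. 133. 106.]
[305, 219, 16, 27, 311] lo [0.56  0.046 0.044] hi [0.594 0.076 0.11 ] rect [591.  66.] [65. 31.] 16.8 col [120. 104.  83.]
[296, 289, 30, 35, 235] lo [ 0.413 -0.128  0.041] hi [ 0.456 -0.056  0.067] rect [436. -93.] [47. 75.] 0.4 col [115. 111.  93.]
[317, 315, 8, 12, 44] lo [ 0.413 -0.149  0.044] hi [ 0.428 -0.133  0.067] rect [ 421. -141.] [16. 16.] 0.7 col [103.5  99.   86. ]
side
[308, 178, 15, 31, 398] lo [0.505 0.032 0.184] hi [0.532 0.062 0.255] rect [519.  49.] [36. 33.] 26.0 col [124. 109.  90.]
[310, 217, 13, 19, 214] lo [0.56  0.045 0.066] hi [0.589 0.073 0.11 ] rect [576.  61.] [34. 32.] 19.2 col [126. 110.  91.]
[266, 222, 13, 8, 83] lo [0.541 0.168 0.059] hi [0.577 0.198 0.068] rect [561. 183.] [42. 30.] 10.5 col [143. 125. 102.]
[339, 270, 42, 19, 291] lo [ 0.415 -0.147  0.061] hi [ 0.457 -0.058  0.067] rect [ 436. -103.] [49. 94.] 2.7 col [116. 109.  94.]
```

Call:
send_rows:
  series:
    - {"dp": [0,0.3,-3],"twist": [0,0,0],"grip": 2.5}
    - {"dp": [0,0,-4],"twist": [0,0,0],"grip": 2.5}
    - {"dp": [0,0,-4],"twist": [0,0,0],"grip": 2.5}
    - {"dp": [0,0,-2],"twist": [0,0,0],"grip": 2.5}
    - {"dp": [0,0,-1],"twist": [0,0,0],"grip": 2.5}
    - {"dp": [0,0,-0.5],"twist": [0,0,0],"grip": 2.5}
    - {"dp": [0,0,0],"twist": [0,0,0],"grip": 2.5}
    - {"dp": [0,0,0],"twist": [0,0,0],"grip": 5.4}
    - {"dp": [0,0,0],"twist": [0,0,0],"grip": 5.4}
    - {"dp": [0,0,0],"twist": [0,0,0],"grip": 5.4}
    - {"dp": [0,0,3],"twist": [0,0,0],"grip": 5.4}
    - {"dp": [0,0,5],"twist": [0,0,0],"grip": 5.4}
    - {"dp": [0,0,6],"twist": [0,0,0],"grip": 5.4}
    - {"dp": [0,0,4],"twist": [0,0,0],"grip": 5.4}
    - {"dp": [3,1,5],"twist": [0,0,10],"grip": 3.5}
    - {"dp": [4,1,0],"twist": [0,0,10],"grip": 3.5}
    - {"dp": [4,1,0],"twist": [0,0,10],"grip": 3.5}
    - {"dp": [0,0,0],"twist": [0,0,0],"grip": 3.5}

```text
t: 35.48
tool_pos: [0.6369, 0.0857, 0.4687]
tcp_rot: [0.937, 0.349, 0.001, -0.0]
ft_force: [-0.7, -0.0, 0.3]
gripper_width: 0.399
grip_force: 0.0
```

```bash
python3 - <<'E'
from h import *
tool()
for n in ['wrist','scene','side']:
    im,d,i=snap(n,n+'9.png'); W=cloud(d,i)
    H,S,V,roi=hsvmask(im,W,(.4,.7),(-.05,.35),(.04,.13)); print(n); comps(roi&(H<26)&(S<130)&(S>35)&(V>70),W,im,40)
    H,S,V,roi=hsvmask(im,W,(.5,.85),(0,.35),(.12,.3)); print('yel'); comps(roi&(H>18)&(H<33)&(S>160)&(V>70),W,im,15)
a=cv2.imread('pics/scene9.png')[110:350,170:450]; b=cv2.imread('pics/wrist9.png')
cv2.imwrite('pics/c9.png',np.hstack([cv2.resize(a,(400,343)),cv2.resize(b,(400,300),interpolation=cv2.INTER_AREA)[:300] if 0 else cv2.resize(b,(400,343))]))
E
```

```text
t 35.475 tcp [0.6369 0.0857 0.4687] hdg -49.2 tz [ 0.001  0.    -1.   ] j7 -0.78 w 35.1 gf 0.0
wrist
[130, 144, 63, 84, 2504] lo [0.488 0.16  0.047] hi [0.583 0.2   0.067] rect [534. 180.] [100.  32.] 10.9 col [172. 149. 121.]
[231, 202, 47, 86, 1716] lo [0.529 0.042 0.046] hi [0.595 0.081 0.109] rect [544.  56.] [105.  38.] 17.6 col [172.  149.  121.5]
yel
[181, 9, 170, 114, 4278] lo [0.689 0.1   0.222] hi [0.717 0.206 0.229] rect [703. 153.] [ 14. 116.] 11.3 col [247. 223.  10.]
scene
[262, 208, 24, 21, 289] lo [0.504 0.161 0.044] hi [0.578 0.196 0.069] rect [542. 179.] [81. 30.] 11.3 col [164. 144. 114.]
[293, 219, 28, 31, 467] lo [0.508 0.038 0.044] hi [0.591 0.076 0.11 ] rect [565.  60.] [122.  34.] 14.4 col [147. 130. 103.]
yel
[321, 149, 14, 8, 35] lo [0.675 0.114 0.225] hi [0.71  0.168 0.256] rect [695. 138.] [60. 34.] 48.4 col [239. 209.  74.]
side
[306, 217, 17, 19, 244] lo [0.509 0.038 0.074] hi [0.59  0.074 0.11 ] rect [550.  56.] [89. 32.] 10.2 col [177.5 156.  127. ]
[266, 222, 13, 8, 85] lo [0.542 0.168 0.056] hi [0.579 0.198 0.068] rect [561. 184.] [39. 33.] 3.3 col [144. 126. 103.]
yel
```

View pics/c9.png

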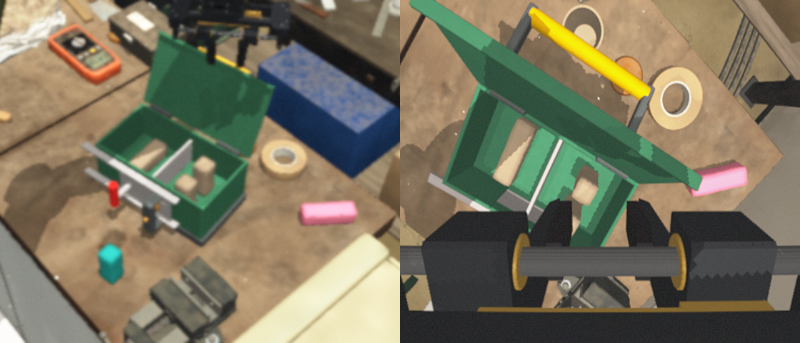

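The left bay holds the long post and the right bay holds both short ones, and no other clay post is in view, behind the box included. The open lid's yellow bar is at (590,50), near (0.702, 0.150, 0.222). Next I'll grip it and close the lid.

Call:
send_rows:
  series:
    - {"dp": [1,1.5,0],"twist": [0,0,10],"grip": 3}
    - {"dp": [2,1.5,0],"twist": [0,0,10],"grip": 3}
    - {"dp": [2,1.5,0],"twist": [0,0,10],"grip": 3}
    - {"dp": [2,1.5,0],"twist": [0,0,10],"grip": 3}
    - {"dp": [2,1.5,0],"twist": [0,0,10],"grip": 3}
    - {"dp": [2,0,0],"twist": [0,0,10],"grip": 3}
    - {"dp": [1.2,0,0],"twist": [-0.93,4.9,0],"grip": 2.8}
    - {"dp": [0,0,-1],"twist": [-0.93,4.9,0],"grip": 2.8}
    - {"dp": [0,0,-1.8],"twist": [-0.93,4.9,0],"grip": 2.8}
    - {"dp": [0,0,0],"twist": [0,0,0],"grip": 2.8}
    - {"dp": [0,0,0],"twist": [0,0,0],"grip": 2.8}

```text
t: 37.0
tool_pos: [0.7572, 0.1598, 0.4422]
tcp_rot: [0.633, 0.763, -0.1, -0.082]
ft_force: [-0.0, 0.4, 0.4]
gripper_width: 0.319
grip_force: 0.0
```

```bash
python3 - <<'E'
from h import *
tool()
im,d,i=snap('wrist'); W=cloud(d,i)
H,S,V,roi=hsvmask(im,W,(.5,.85),(0,.35),(.12,.3)); comps(roi&(H>18)&(H<33)&(S>160)&(V>70),W,im,15)
o=env.get_obs(); T=R.from_quat(o['tcp_rot']).as_matrix(); print(np.array(o['tool_pos'])+.147*T[:,2])
r=np.hypot(.132,.043); a0=np.arctan2(.043,.132); N=22
th=np.radians(np.linspace(111.7,0,N+1)); al=np.radians(np.linspace(15,0,N+1))
X=-r*np.cos(a0+th)+.147*np.sin(al); Z=r*np.sin(a0+th)+.147*np.cos(al)
for k in range(N): dx=X[k+1]-X[k]; print([float(round(v,2)) for v in (100*dx*.982,100*dx*.187,100*(Z[k+1]-Z[k]))],end=' ')
E
```

```text
t 37.0 tcp [0.7572 0.1598 0.4422] hdg 10.7 tz [-0.252 -0.048 -0.967] j7 -0.01 w 28.1 gf 0.0
[274, 125, 23, 177, 3697] lo [0.69  0.102 0.222] hi [0.718 0.207 0.229] rect [704. 154.] [ 14. 114.] 11.2 col [230. 179.  10.]
[0.72034664 0.15278986 0.30062569]
[-1.13, -0.21, 0.79] [-1.19, -0.23, 0.7] [-1.24, -0.24, 0.6] [-1.29, -0.25, 0.5] [-1.32, -0.25, 0.39] [-1.35, -0.26, 0.29] [-1.37, -0.26, 0.18] [-1.38, -0.26, 0.07] [-1.38, -0.26, -0.05] [-1.36, -0.26, -0.16] [-1.34, -0.26, -0.26] [-1.31, -0.25, -0.37] [-1.28, -0.24, -0.48] [-1.23, -0.23, -0.57] [-1.17, -0.22, -0.67] [-1.11, -0.21, -0.76] [-1.04, -0.2, -0.84] [-0.96, -0.18, -0.92] [-0.88, -0.17, -0.99] [-0.79, -0.15, -1.05] [-0.69, -0.13, -1.11] [-0.6, -0.11, -1.15]
```

Call:
send_rows:
  series:
    - {"dp": [-0.42,0,-2],"twist": [0,0,0],"grip": 2.8}
    - {"dp": [-0.42,0,-2],"twist": [0,0,0],"grip": 2.8}
    - {"dp": [-0.42,0,-2],"twist": [0,0,0],"grip": 2.8}
    - {"dp": [-0.42,0,-1.85],"twist": [0,0,0],"grip": 2.8}
    - {"dp": [0,0,0],"twist": [0,0,0],"grip": 2.8}
    - {"dp": [0,0,0],"twist": [0,0,0],"grip": 0.5}
    - {"dp": [0,0,0],"twist": [0,0,0],"grip": 0.5}
    - {"dp": [0,0,0],"twist": [0,0,0],"grip": 0.5}
    - {"dp": [0,0,0],"twist": [0,0,0],"grip": 0.5}
  squeeze: 15

```text
t: 38.17
tool_pos: [0.741, 0.1598, 0.3644]
tcp_rot: [0.633, 0.764, -0.099, -0.082]
ft_force: [-1.4, -0.5, 5.2]
gripper_width: 0.147
grip_force: 14.8
```

Call:
send_rows:
  series:
    - {"dp": [-1.13,-0.21,0.79],"twist": [0.13,-0.67,0],"grip": 0.5}
    - {"dp": [-1.19,-0.23,0.7],"twist": [0.13,-0.67,0],"grip": 0.5}
    - {"dp": [-1.24,-0.24,0.6],"twist": [0.13,-0.67,0],"grip": 0.5}
    - {"dp": [0,0,0],"twist": [0,0,0],"grip": 0.5}

```text
t: 38.67
tool_pos: [0.7049, 0.1528, 0.3842]
tcp_rot: [0.634, 0.765, -0.086, -0.071]
ft_force: [1.1, 0.4, -0.2]
gripper_width: 0.145
grip_force: 14.8
```

Call:
send_rows:
  series:
    - {"dp": [-1.29,-0.25,0.5],"twist": [0.13,-0.67,0],"grip": 0.5}
    - {"dp": [-1.32,-0.25,0.39],"twist": [0.13,-0.67,0],"grip": 0.5}
    - {"dp": [-1.35,-0.26,0.29],"twist": [0.13,-0.67,0],"grip": 0.5}
    - {"dp": [-1.37,-0.26,0.18],"twist": [0.13,-0.67,0],"grip": 0.5}
    - {"dp": [-1.38,-0.26,0.07],"twist": [0.13,-0.67,0],"grip": 0.5}
    - {"dp": [-1.38,-0.26,-0.05],"twist": [0.13,-0.67,0],"grip": 0.5}
    - {"dp": [-1.36,-0.26,-0.16],"twist": [0.13,-0.67,0],"grip": 0.5}
    - {"dp": [-1.34,-0.26,-0.26],"twist": [0.13,-0.67,0],"grip": 0.5}
    - {"dp": [-1.31,-0.25,-0.37],"twist": [0.13,-0.67,0],"grip": 0.5}
    - {"dp": [-1.28,-0.24,-0.48],"twist": [0.13,-0.67,0],"grip": 0.5}
    - {"dp": [0,0,0],"twist": [0,0,0],"grip": 0.5}

```text
t: 40.05
tool_pos: [0.5717, 0.1272, 0.3838]
tcp_rot: [0.637, 0.769, -0.041, -0.034]
ft_force: [3.2, -1.6, -8.5]
gripper_width: 0.143
grip_force: 15.4
```

Call:
send_rows:
  series:
    - {"dp": [-1.23,-0.23,-0.57],"twist": [0.13,-0.67,0],"grip": 0.5}
    - {"dp": [-1.17,-0.22,-0.67],"twist": [0.13,-0.67,0],"grip": 0.5}
    - {"dp": [-1.11,-0.21,-0.76],"twist": [0.13,-0.67,0],"grip": 0.5}
    - {"dp": [-1.04,-0.2,-0.84],"twist": [0.13,-0.67,0],"grip": 0.5}
    - {"dp": [-0.96,-0.18,-0.92],"twist": [0.13,-0.67,0],"grip": 0.5}
    - {"dp": [-0.88,-0.17,-0.99],"twist": [0.13,-0.67,0],"grip": 0.5}
    - {"dp": [-0.79,-0.15,-1.05],"twist": [0.13,-0.67,0],"grip": 0.5}
    - {"dp": [0,0,0],"twist": [0,0,0],"grip": 0.5}

```text
t: 41.05
tool_pos: [0.5012, 0.1137, 0.3267]
tcp_rot: [0.638, 0.77, -0.008, -0.007]
ft_force: [3.3, -1.6, -3.3]
gripper_width: 0.136
grip_force: 15.1
```

Call:
send_rows:
  series:
    - {"dp": [-0.69,-0.13,-0.9],"twist": [0.13,-0.67,0],"grip": 0.5}
    - {"dp": [-0.6,-0.11,-0.9],"twist": [0.13,-0.67,0],"grip": 0.5}
    - {"dp": [0,0,-0.4],"twist": [0,0,0],"grip": 0.5}
    - {"dp": [0,0,0],"twist": [0,0,0],"grip": 0.5}
    - {"dp": [0,0,0],"twist": [0,0,0],"grip": 0.5}

```text
t: 41.68
tool_pos: [0.4881, 0.1113, 0.3052]
tcp_rot: [0.638, 0.77, 0.002, 0.001]
ft_force: [5.8, -3.5, -2.7]
gripper_width: 0.136
grip_force: 15.0
```

Call:
send_rows:
  series:
    - {"dp": [0,0,-0.2],"twist": [0,0,0],"grip": 0.5}
    - {"dp": [0,0,0],"twist": [0,0,0],"grip": 4}
    - {"dp": [0,0,0],"twist": [0,0,0],"grip": 4}
    - {"dp": [0,0,0],"twist": [0,0,0],"grip": 4}
    - {"dp": [0,0,2],"twist": [0,0,0],"grip": 4}
    - {"dp": [0,0,4],"twist": [0,0,0],"grip": 4}
    - {"dp": [0,0,5],"twist": [0,0,0],"grip": 4}
    - {"dp": [-3,3,5],"twist": [0,0,0],"grip": 4}
    - {"dp": [-3,4,0],"twist": [0,0,0],"grip": 4}
    - {"dp": [0,5,0],"twist": [0,0,0],"grip": 4}
    - {"dp": [0,5,0],"twist": [0,0,0],"grip": 4}
    - {"dp": [0,5,0],"twist": [0,0,0],"grip": 4}
    - {"dp": [0,5,0],"twist": [0,0,0],"grip": 4}
    - {"dp": [0,0,0],"twist": [0,0,0],"grip": 4}

```text
t: 43.42
tool_pos: [0.426, 0.3847, 0.4597]
tcp_rot: [0.635, 0.772, 0.001, -0.001]
ft_force: [-1.3, 0.3, -0.1]
gripper_width: 0.454
grip_force: 0.0
```

```bash
python3 - <<'E'
from h import *
tool()
for n in ['scene','side']:
    im,d,i=snap(n,n+'10.png'); W=cloud(d,i)
    H,S,V,roi=hsvmask(im,W,(.4,.7),(-.1,.35),(.1,.2)); g=roi&(H>60)&(H<86)&(S>120); q=W[g]
    print(n,'lid z',np.round(np.percentile(q[:,2],[2,50,98]),4), cv2.minAreaRect((q[:,:2]*1000).astype(np.float32)))
    comps(roi&(H>20)&(H<33)&(S>180)&(V>100)&(W[...,2]>.13),W,im,20)
    H,S,V,roi=hsvmask(im,W); comps(roi&((H<5)|(H>174))&(S>180)&(V>100)&(W[...,1]<.3),W,im,20)
a=cv2.imread('pics/scene10.png')[110:350,170:450]; cv2.imwrite('pics/c10.png',cv2.resize(a,(700,600)))
E
```

```text
t 43.425 tcp [0.426  0.3847 0.4597] hdg 11.2 tz [-0.001  0.004 -1.   ] j7 -0.5 w 39.9 gf 0.0
scene lid z [0.1097 0.1194 0.1248] ((538.4397583007812, 116.52678680419922), (148.2443084716797, 246.99908447265625), 10.97654914855957)
[256, 208, 35, 22, 119] lo [0.471 0.058 0.157] hi [0.495 0.158 0.167] rect [482. 109.] [  9. 107.] 12.7 col [251. 225.  64.]
[246, 237, 7, 18, 93] lo [0.411 0.123 0.034] hi [0.463 0.18  0.11 ] rect [440. 152.] [77. 14.] 44.5 col [178.  40.  32.]
side lid z [0.1094 0.1191 0.1242] ((538.8873291015625, 117.9774398803711), (151.17050170898438, 250.78692626953125), 11.520371437072754)
[265, 210, 45, 11, 238] lo [0.472 0.055 0.153] hi [0.497 0.161 0.165] rect [486. 107.] [ 15. 113.] 10.9 col [244.5 202.5   0. ]
```

View pics/c10.png

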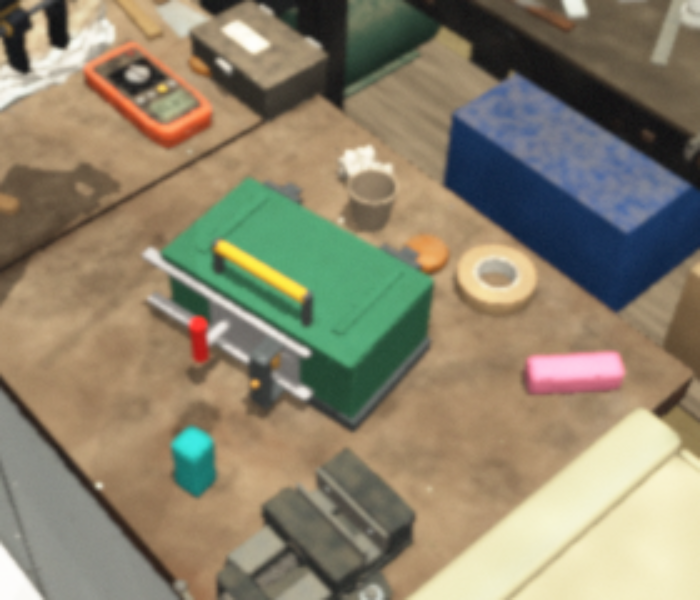

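The lid is shut at its starting height and the knob at (199,340) is unmoved, so the gate is still caught. The crucible (371,195), puck (428,253) and decoys are in place, and no clay posts remain on the worktop.

```bash
python3 -c "
from plant import env
print(env.hand_in())"
```

```text
the job is handed in; nothing more can be done
None
```

I handed the job in at about 43 s: gate caught, one long post in the left bay, two short posts in the right bay, and the lid shut; the hand-in returned no verdict.

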